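Ease the bell jar down on its ratchet lift

TASK

Lower the glass bell jar onto the gasket of its base: flick the red-tipped thumb lever over so that its spring throws the pawl off the ratchet wheel, wind the crank up just enough to take the jar's weight so that the pawl springs clear, then ease the crank back slowly until the jar stands with its full weight on the rubber gasket, and let go of the crank. Never let the jar drop, do not force the crank down against the pawl or press the glass hard onto the gasket, and leave the dish under the jar and everything else on the bench where they are.

Things in the scene. Friction and masses are not known exactly. Their poses are not given: they have to be found in the camera images.
- lift_stand: Bench-mounted rack lift: pale housing 100 x 55 x 180 mm high on a grey foot plate, ratchet wheel and crank on its -y side, jar on its +y side. Fixed; position and yaw (up to 0.25 rad) vary. Origin on the bench below the crank axis; the crank axis is parallel to the stand's own y axis, 140 mm above the bench. The stand's x axis points away from the robot at yaw 0.
- axle (a point): Fixed point on the crank axis, 140 mm above the bench, in the plane of the middle of the crank's handle (135 mm on the -y side of the stand's origin). The handle's middle circles about this point in the stand's x-z plane at 70 mm radius.
- crank_grip (a point): Middle of the crank's yellow handle sleeve, a level bar 22 mm thick and 100 mm long, parallel to the stand's y axis, which spins freely on its spindle (so a gripper can keep pointing down while the crank turns). Moves with the crank. The flat aluminium crank arm lies 60 mm from it on the +y side; the -y end is free. At the start it is on the robot's side of the axis and a little above it: stand frame x -63, z +30 mm from the axle.
- drum (a joint): Turn of the crank, drum and ratchet wheel, rad; about 0 at the start. Growing raises the jar (25 mm a radian): the handle then moves down on the robot's side. Falling lowers the jar: the handle goes up over the top and away from the robot. Carrying the jar takes about 5 to 8 N at the handle, pulling it in the lowering direction; with the pawl off and the crank let go it runs down fast.
- lift (a joint): Height of toothed post, cross arm and jar, m; about 0 at the start, negative as the jar comes down (0.025 x drum). The jar and post weigh 2.2 to 2.6 kg. Lower stop -0.07 (not reached), upper stop 0.02.
- lever_knob (a point): Centre of the red cap (12 thick x 16 wide x 26 mm) at the top of the steel thumb lever, a flat blade 14 mm wide (along the stand's y) and 6 mm thick. The lever stands up from the pawl's pin, 75 mm from the cap's centre; the pin is 45 mm in stand +x from the crank axis, 192 mm above the bench, the lever 60 mm on the stand's -y side.
- pawl_lever (a joint): Thumb lever, rad: 0 = on (leans 0.325 rad towards the robot), 0.65 = off (leans 0.325 rad away from the robot), stops at both ends. Pushed over in the stand's +x direction with about 3 to 6 N near the red cap; stays where it is put. It is joined to the pawl by a torsion spring.
- ratchet: Steel ratchet wheel, 90 mm across, 10 mm thick, 16 undercut teeth (0.39 rad apart), on the crank's shaft, 45 mm on the -y side of the stand's origin; origin on the crank axis at the stand's middle plane.
- jar: Clear glass bell jar, 150 mm across, 168 mm high with its steel knob, hanging from the cross arm. Origin at the centre of its rim's underside, 90 mm above the bench at the start.
- dish_center (a point): Centre of the covered dish (86 mm across, 16 mm high) lying on the base plate inside the collar.
- grease_jar: Small white jar with blue lid, 52 mm across, 48 mm high, beyond the lift; origin under its centre.
- slide_box: Green slide box 85 x 100 x 30 mm, beyond the lift; origin under its centre.
- forceps: Steel forceps, 125 mm long, lying on the robot's side of the lift; origin under their middle.
- beaker: Glass beaker, 72 mm across, 95 mm high, to the right; origin under its centre.
- wash_bottle: White bottle with red cap, 64 mm across, 170 mm high, to the right; origin under its centre.
- tube_rack: Blue test tube rack 85 x 190 x 100 mm, far right; origin under its centre.
- pawl_nose (a point): Upper corner of the nose of the brass pawl, at the top of the ratchet wheel. In the teeth it is about 46 mm from wheel_center; sprung clear, about 65 mm. After the lever is put over, the jar's load still pinches the pawl in its undercut tooth; it springs clear by itself once the crank is wound up by 0.05 to 0.15 rad so that the hand carries the load.
- wheel_center (a point): Fixed point: centre of the ratchet wheel, on the crank axis.
- base_plate: Round base plate, 196 mm across, top 26 mm above the bench, straight below the jar; origin under its centre. On it stands an aluminium collar ring with a red-brown rubber gasket, 168 mm across. Collar heights differ and the gasket's is not measured: its top is 31 to 51 mm above the bench. The gasket gives only about 1 mm under the jar; once it has taken the weight, the crank no longer pulls.

How it is judged:
By the outcome, as a careful person would: the job done as asked, in the order asked, and still so for the second after the job is handed in, with the robot touching nothing.
It also fails if it takes over 61 s, if anything falls off the work surface, if the arm or the gripper's body presses on something with over 40 N, if the wrist force passes 120 N, or if a joint passes its speed limit or range.

ROBOT

A 6-joint arm with a two-finger parallel gripper is mounted at the origin on the work surface. World frame = base frame: x ahead of the robot, y to its left, z up, the work surface at z = 0. Lengths are in m, angles in rad, forces in N, time in s.
With the tool pointing down it reaches from about 0.25 to 0.8 m from the base axis. Payload 3.9 kg.
Tool frame: the origin (TCP) lies at the very end of the fingers, on their centre line; the grasp point (between the pads) lies 19 mm behind it (bot.pinch_z is the x of the grasp point in the tool frame, in m); x points along the fingers, z is the direction in which the jaws open and shut, and the axes are right-handed (so a half turn about x gives the same grasp; the last joint's range is limited). The gripper opens to 85 mm and grips with 20 to 120 N. Pads are 22 mm wide; open, the fingers measure 114 mm over their backs; the gripper's body (76 mm by 85 mm) begins 54 mm behind the grasp point. The pads swing forward as they close: fully open they stand 13 mm farther back than shut.
Start: joints at [1.137, 0.26, -0.138, 1.173, 0, 1.571], TCP at [0.221, 0.476, 0.197] pointing down, gripper open.
Joint ranges: [-2.78, 2.78], [-0.83, 1.72], [-1.28, 1.37], [-1.9, 2.12], [-1.57, 1.48], [-3.14, 3.14]. Speed limits (rad/s): [2.57, 2.57, 3.14, 3.14, 3.14, 3.14].

INTERFACE

Orientations are given as a rotation vector (axis times angle).
In Python, from station import bot gives the robot as it stands.
- The arm moves only by the shell command python3 -m crank 'ROWS' [FORCE]. ROWS is JSON, a list of rows, each a list of 3 entries, a list of its own where there are three numbers: the shift along the tool's x, y, z in m, then the turn, a rotation vector about the tool's x, y, z in rad, then the finger opening in m, from 0 to 0.0854. A call has 1 to 10 rows; each row is the pose to reach, as a shift and turn from the pose commanded when the call began, along the tool's axes at that moment; what a row does not reach only later rows make up. A row lasts 1/10 s, in which the tool goes at most 50 mm and 8.59 degrees, less where a joint would pass 70% of its speed; a pose out of reach is approached as far as the arm can. A call with a gripper value outside its range is refused whole. The fingers move at their own pace and stop on an object; FORCE is the grip in N (left out, the last holds). Time passes only in rows, so rows that repeat a pose let the fingers close. It gives the time, the measured TCP pose, the force and the opening at its end, in the units of the state.
- bot.state(): the state, without advancing time (a new reading comes with each control period).
- bot.read_camera(name): name is "scene" or "top" or "wrist"; returns a dict with "frame" (420x560x3 uint8, red, green, blue), "intrinsics" (3x3 intrinsics, pixels), "R" (3x3) and "t" (3): a world point X has camera coordinates R X + t. Camera axes: x right, y down, z forward; pixel columns grow to the right and rows downward; lengths in m; the calibration is good to about 2 mm. A picture is of the moment at which its call begins. There is no depth.
- bot.finish_job(): hands the job in, once; it reports no verdict.
The state is a dict: "t": time; "qpos": joint angles; "dq": joint speeds; "joint_efforts": joint torques, N m; "position": TCP position; "tool_rot": TCP orientation; "wrist_force": force on the tool from outside, world axes, zero at the start; "wrist_torque": the same for the moment, N m; "grip_width": opening from 0.0 (shut) to 1.0 (fully open).
Only numpy, scipy, OpenCV 4.12 (cv2) and the standard library are available. Lean on these libraries where they do the work, as an engineer would, in place of code of your own. Each camera call takes 0.05 s, during which the arm holds its last target.

## Working session

There is one attempt and no reset: what is moved stays moved. The work goes in short steps, Python scripts to look and compute and a shell command to move; the robot and the scene stay as the last step left them, time stands still between calls to the robot, and variables do not carry over. Pictures are saved under pics/ and viewed, and the job is handed in when it is done.

```bash
ls; mkdir -p pics
python3 - <<'E'
from station import bot
import cv2,numpy as np
print(bot.state()); print(bot.pinch_z)
for n in ["scene","top","wrist"]:
    c=bot.read_camera(n); cv2.imwrite(f"pics/{n}0.png",c["frame"][:,:,::-1]); print(n,c["intrinsics"],c["R"],c["t"])
    np.savez(f"pics/{n}0.npz",**c)
E
```

```text
pics
{'t': 0.0, 'qpos': array([ 1.13700439e+00,  2.60690340e-01, -1.39367180e-01,  1.17270485e+00,
       -1.49396171e-05,  1.57078050e+00]), 'dq': array([-0.00062727,  0.00088734, -0.00099241, -0.00050392,  0.00058955,
       -0.00051247]), 'joint_efforts': array([ 1.19942306e-03, -4.05681288e+01,  2.53922725e+01,  1.88976154e-02,
        1.01940566e-04, -4.17287069e-06]), 'position': array([0.22035546, 0.47569257, 0.19646237]), 'tool_rot': array([-0.88511667,  1.38542134,  0.88335758]), 'wrist_force': array([0.19617824, 1.37821751, 0.44876245]), 'wrist_torque': array([-0.01430555, -0.02562734,  0.0222083 ]), 'grip_width': 1.0006918711195631}
-0.0187
scene [[413.71348338   0.         285.211988  ]
 [  0.         413.71348338 204.19401436]
 [  0.           0.           1.        ]] [[ 0.87304814  0.48758762  0.00672792]
 [ 0.27720239 -0.48489824 -0.82947727]
 [-0.40118049  0.72603858 -0.55849996]] [-0.49153226 -0.08570286  1.51795904]
top [[428.3423491    0.         278.69694847]
 [  0.         428.3423491  209.80608696]
 [  0.           0.           1.        ]] [[-0.01281139 -0.99971405  0.02019141]
 [-0.99128707  0.01005079 -0.13133513]
 [ 0.13109464 -0.02169807 -0.99113238]] [-0.13020224  0.63807344  1.22323289]
wrist [[338.5083104    0.         281.27484285]
 [  0.         338.5083104  202.0182383 ]
 [  0.           0.           1.        ]] [[ 0.42065253  0.90721964 -0.00199173]
 [ 0.87715352 -0.40614922  0.25621186]
 [ 0.23163149 -0.10952322 -0.9666186 ]] [-0.52316662 -0.03278631  0.3780556 ]
```

View pics/scene0.png

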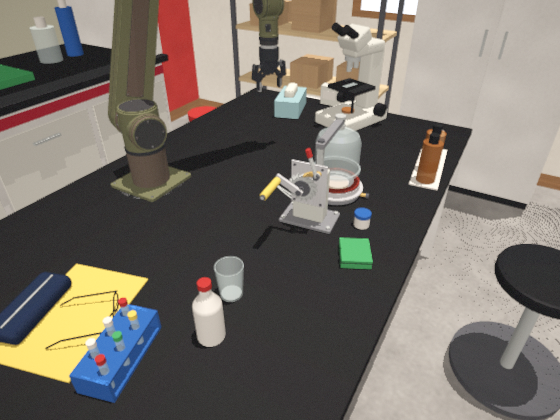

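View pics/top0.png

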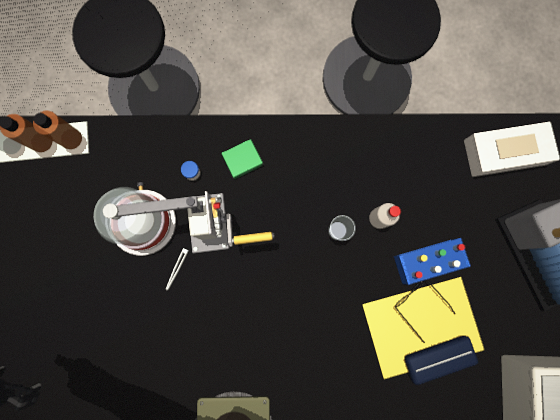

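View pics/wrist0.png

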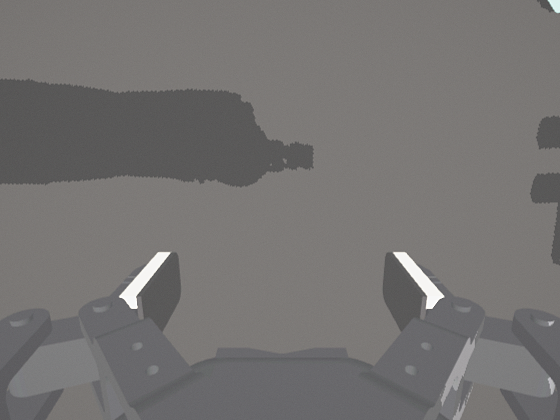

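The top view shows the yellow handle at about (235–272, 238), the red knob near (217, 206), the lift at (210, 220) and the jar at about (135, 220). I'll triangulate the handle and the knob next.

```bash
cat > h.py <<'E'
import cv2,numpy as np
def load(n): return dict(np.load(n))
def P(c): return c["intrinsics"]@np.c_[c["R"],c["t"]]
def proj(c,X):
    q=P(c)@np.r_[X,1]; return q[:2]/q[2]
def tri(a,pa,b,pb):
    X=cv2.triangulatePoints(P(a),P(b),np.array(pa,float).reshape(2,1),np.array(pb,float).reshape(2,1)); return (X[:3]/X[3]).ravel()
def plane(c,p,z):
    d=c["R"].T@np.linalg.inv(c["intrinsics"])@np.r_[p,1]; o=-c["R"].T@c["t"]; return o+d*(z-o[2])/d[2]
def blobs(c,lo,hi,roi,amin=8):
    h=cv2.cvtColor(c["frame"],cv2.COLOR_RGB2HSV); m=cv2.inRange(h,np.array(lo),np.array(hi))
    k=np.zeros_like(m); x0,y0,x1,y1=roi; k[y0:y1,x0:x1]=m[y0:y1,x0:x1]
    n,l,s,ct=cv2.connectedComponentsWithStats(k)
    out=[]
    for i in range(1,n):
        if s[i,4]>=amin:
            ys,xs=np.where(l==i); r=cv2.minAreaRect(np.c_[xs,ys].astype(np.float32)); out.append((s[i,4],ct[i].round(1),cv2.boxPoints(r).round(1).tolist()))
    return out
def crop(c,roi,f,name):
    x0,y0,x1,y1=roi; cv2.imwrite(name,cv2.resize(c["frame"][y0:y1,x0:x1,::-1],None,fx=f,fy=f,interpolation=cv2.INTER_CUBIC))
E
python3 - <<'E'
from h import *
s=load("pics/scene0.npz");t=load("pics/top0.npz")
for c,roi in ((s,(240,130,360,230)),(t,(180,180,290,260))):
    print("Y",blobs(c,(20,150,100),(35,255,255),roi)); print("R",blobs(c,(0,150,80),(6,255,255),roi),blobs(c,(174,150,80),(180,255,255),roi))
crop(s,(240,100,400,240),5,"pics/sc.png");crop(t,(80,170,290,270),3.8,"pics/tc.png")
E
```

```text
Y [(np.int32(15), array([269.8, 193.2]), [[265.3999938964844, 197.5], [273.29998779296875, 188.39999389648438], [274.0, 189.0], [266.20001220703125, 198.10000610351562]])]
R [(np.int32(55), array([308.5, 152.4]), [[304.29998779296875, 148.89999389648438], [309.70001220703125, 147.10000610351562], [312.6000061035156, 155.8000030517578], [307.20001220703125, 157.60000610351562]]), (np.int32(127), array([346.5, 187. ]), [[328.3999938964844, 189.6999969482422], [357.79998779296875, 176.60000610351562], [361.5, 184.89999389648438], [332.1000061035156, 198.0]])] []
Y [(np.int32(61), array([253.2, 234. ]), [[233.8000030517578, 235.1999969482422], [270.8999938964844, 231.10000610351562], [271.1000061035156, 233.0], [234.0, 237.0]]), (np.int32(93), array([252.6, 240.8]), [[233.8000030517578, 242.0], [271.0, 236.0], [271.6000061035156, 239.60000610351562], [234.39999389648438, 245.60000610351562]])]
R [(np.int32(32), array([216.5, 205.3]), [[214.0, 203.0], [219.0, 203.0], [219.0, 208.0], [214.0, 208.0]])] []
```

View pics/sc.png

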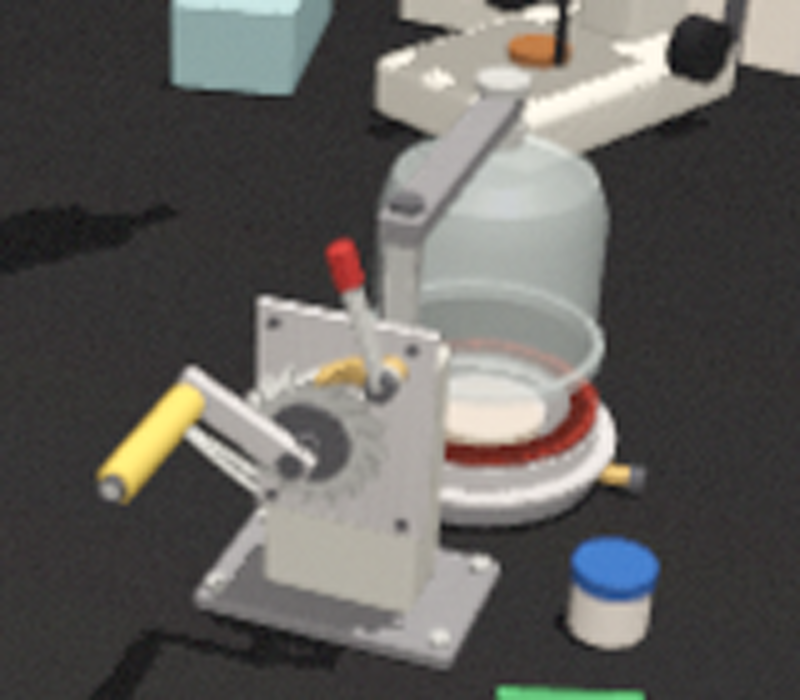

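View pics/tc.png

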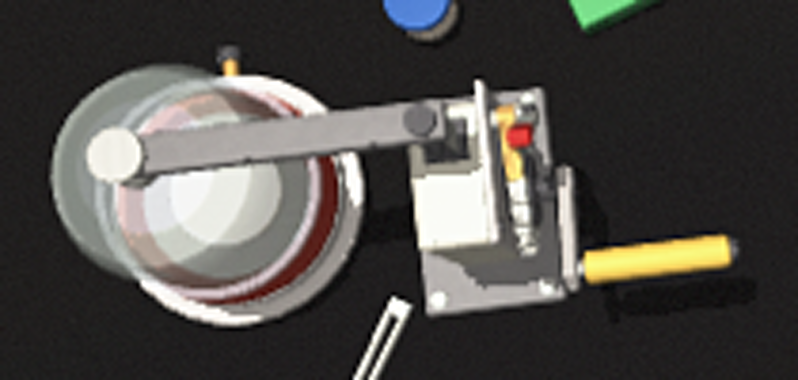

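```bash
python3 - <<'E'
from h import *
s=load("pics/scene0.npz");t=load("pics/top0.npz")
for c,roi in ((s,(240,130,300,230)),(t,(225,220,290,260))):
    print("Y",blobs(c,(17,90,90),(35,255,255),roi))
a=tri(s,(263.4,195.6),t,(272.3,236)); b=tri(s,(278,179.2),t,(234,240.3)); m=tri(s,(270.8,187.3),t,(253.2,238))
k=tri(s,(308.7,152.6),t,(216.5,205.3))
print(a,b,b-a,np.linalg.norm(b-a),m,"knob",k)
E
python3 -c "
from h import *"
```

```text
Y [(np.int32(215), array([270.1, 187.3]), [[257.79998779296875, 194.60000610351562], [275.29998779296875, 174.60000610351562], [282.20001220703125, 180.6999969482422], [264.70001220703125, 200.60000610351562]])]
Y [(np.int32(338), array([252.5, 237.7]), [[232.6999969482422, 235.8000030517578], [271.20001220703125, 231.0], [272.29998779296875, 239.60000610351562], [233.8000030517578, 244.39999389648438]])]
[ 0.55330109 -0.11460906  0.17600824] [ 0.5424635  -0.01479703  0.17305541] [-0.01083759  0.09981203 -0.00295283] 0.10044209343608723 [ 0.54800866 -0.0650065   0.17418034] knob [0.62166042 0.01958957 0.26334119]
```

```bash
cat >> h.py <<'E'
from scipy.spatial.transform import Rotation as Ro
yaw=0.108
X=np.array([np.cos(yaw),np.sin(yaw),0]);Y=np.array([-np.sin(yaw),np.cos(yaw),0]);Z=np.array([0,0,1.])
O=np.array([0.5965,0.0760,0])
def stand(p): return np.array([(p-O)@X,(p-O)@Y,p[2]])
def world(q): return O+q[0]*X+q[1]*Y+q[2]*Z
def go(st,target_stand,flip=1):
    R=Ro.from_rotvec(st["tool_rot"]); tx=-Z; tz=flip*X; ty=np.cross(tz,tx)
    T=Ro.from_matrix(np.c_[tx,ty,tz]); d=R.inv().apply(world(np.array(target_stand))-st["position"]); r=(R.inv()*T).as_rotvec()
    print("shift",d.round(4),"turn",r.round(4))
def show(st):
    print("t",st["t"],"stand",(stand(st["position"])*1000).round(1),"F(stand)",[round(float(st["wrist_force"]@a),1) for a in (X,Y,Z)],"tz",Ro.from_rotvec(st["tool_rot"]).apply([0,0,1]).round(3),"tx",Ro.from_rotvec(st["tool_rot"]).apply([1,0,0]).round(3),"grip",round(st["grip_width"],3))
E
python3 - <<'E'
from h import *
from station import bot
s=load("pics/scene0.npz");t=load("pics/top0.npz")
print("knob stand",stand(np.array([.6217,.0196,.2633])),"grip",stand(np.array([.548,-.065,.174])))
print("post bolt",tri(s,(321.6,140.6),t,(191.8,201.1)), stand(tri(s,(321.6,140.6),t,(191.8,201.1))))
jk=tri(s,(240+503/5,100+80/5),t,(80+115/3.8,170+153/3.8));print("jar knob",jk,stand(jk))
st=bot.state();show(st)
for f in(1,-1): go(st,(0.021,-0.063,0.34),f)
# check plates: foot bolts z~0.012
for p in ((438,300),(548,288)): print(stand(plane(t,(80+p[0]/3.8,170+p[1]/3.8),0.012)))
E
```

```text
knob stand [ 0.01897381 -0.05878771  0.2633    ] grip [-0.06341584 -0.13495066  0.174     ]
post bolt [0.63140255 0.07756861 0.27770148] [ 0.03486828 -0.00220268  0.27770148]
jar knob [0.60969539 0.26953679 0.27980175] [0.03397987 0.19098685 0.27980175]
t 0.15 stand [-330.8  438.1  196.6] F(stand) [-0.0, -0.4, -0.3] tz [ 0.42   0.907 -0.002] tx [-0.001 -0.001 -1.   ] grip 1.002
shift [-0.143  -0.5598 -0.2481] turn [ 1.029e+00 -1.400e-03  8.000e-04]
shift [-0.143  -0.5598 -0.2481] turn [-2.1126e+00 -9.0000e-04 -1.6000e-03]
[-0.06673924  0.04367991  0.012     ]
[-0.06769095 -0.04282892  0.012     ]
```

```bash
python3 -m crank '[[[-0.05,0,0],[0,0,0],0.04],[[-0.1,0,0],[0,0,0],0.04],[[-0.143,-0.04,-0.018],[0.1,0,0],0.04],[[-0.143,-0.08,-0.035],[0.2,0,0],0.04],[[-0.143,-0.125,-0.055],[0.3,0,0],0.04],[[-0.143,-0.17,-0.075],[0.4,0,0],0.04],[[-0.143,-0.215,-0.095],[0.5,0,0],0.04],[[-0.143,-0.26,-0.115],[0.6,0,0],0.04],[[-0.143,-0.305,-0.135],[0.7,0,0],0.04],[[-0.143,-0.35,-0.155],[0.8,0,0],0.04]]' 30
python3 - <<'E'
from h import *
from station import bot
st=bot.state();show(st);print(st["qpos"]);go(st,(0.019,-0.063,0.335))
E
```

```text
t: 1.15
position: [0.4739, 0.1868, 0.3402]
tool_rot: [-0.261, 1.555, 0.261]
wrist_force: [0.9, 0.2, -0.6]
grip_width: 0.467
t 1.15 stand [-109.9  123.4  340.2] F(stand) [0.9, 0.1, -0.6] tz [ 0.945  0.327 -0.   ] tx [-0.  0. -1.] grip 0.467
[3.75342219e-01 2.15478309e-01 1.70514811e-01 1.52597999e+00
 1.58721619e-04 1.61332695e+00]
shift [ 0.0051 -0.2104  0.0841] turn [ 2.248e-01 -2.000e-04 -1.000e-04]
```

```bash
python3 -m crank '[[[0,-0.04,0.016],[0.05,0,0],0.04],[[0,-0.08,0.032],[0.1,0,0],0.04],[[0,-0.12,0.048],[0.15,0,0],0.04],[[0.005,-0.16,0.064],[0.2,0,0],0.04],[[0.005,-0.19,0.076],[0.225,0,0],0.04],[[0.005,-0.21,0.084],[0.225,0,0],0.04],[[0.005,-0.21,0.084],[0.225,0,0],0.04],[[0.005,-0.21,0.084],[0.225,0,0],0.04]]'
python3 - <<'E'
from h import *
from station import bot
for n in("wrist","scene"):
    c=bot.read_camera(n); np.savez(f"pics/{n}1.npz",**c)
    if n=="wrist": crop(c,(0,0,560,420),1.4,"pics/w1.png")
    else: crop(c,(240,60,400,240),4,"pics/s1.png")
st=bot.state();show(st);print(st["qpos"]);go(st,(0.019,-0.063,0.25))
w=load("pics/wrist1.npz");print(proj(w,world([.019,-.06,.263])))
E
```

```text
t: 1.95
position: [0.6216, 0.0181, 0.3346]
tool_rot: [-0.087, 1.571, 0.088]
wrist_force: [-0.2, 1.4, -1.4]
grip_width: 0.472
t 2.05 stand [ 18.3 -59.3 335.4] F(stand) [0.8, 0.5, 0.5] tz [ 0.994  0.113 -0.001] tx [-0.001  0.    -1.   ] grip 0.467
[3.03729182e-02 4.34797121e-01 4.80207273e-01 1.61681077e+00
 3.52013207e-04 1.48830329e+00]
shift [ 0.0854 -0.0037  0.0007] turn [ 0.0049 -0.0006 -0.0004]
[282.75384927 199.793569  ]
```

View pics/w1.png

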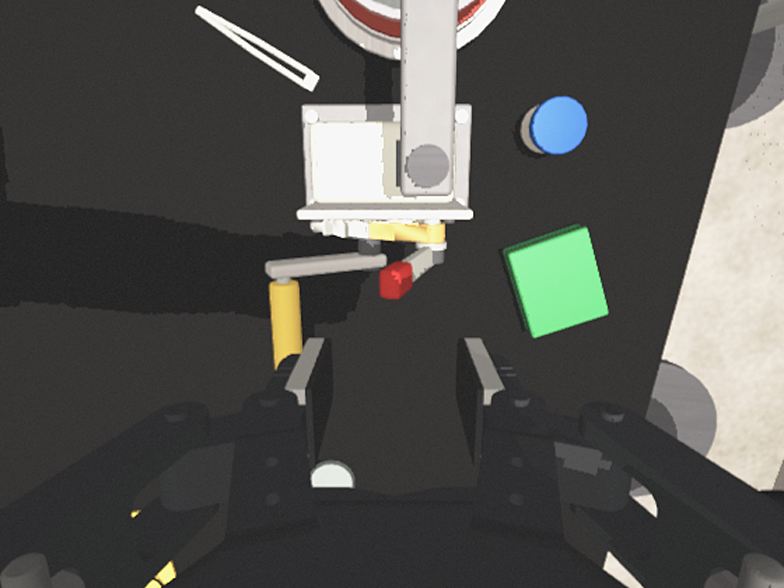

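View pics/s1.png

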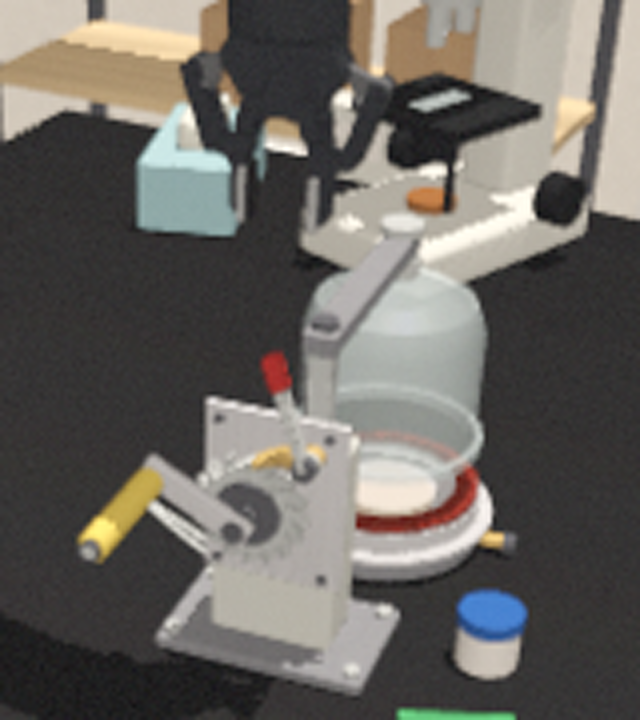

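Run:
```python
from h import *
w=load("pics/wrist1.npz");C=-w["R"].T@w["t"];print(stand(C))
```

```text
[0.01841308 0.00401275 0.5108669 ]
```

The wrist view shows the red cap at (397, 280) in the 1.4x picture, which matches the prediction to within 1 px. The fingers can go down either side of it, so I'll straddle it and push.

```bash
python3 -m crank '[[[0.025,-0.003,0],[0,0,0],0.04],[[0.05,-0.003,0],[0,0,0],0.04],[[0.07,-0.003,0],[0,0,0],0.04],[[0.085,-0.003,0],[0,0,0],0.04],[[0.085,-0.003,0],[0,0,0],0.04],[[0.085,-0.003,0.008],[0,0,0],0.04],[[0.085,-0.003,0.014],[0,0,0],0.04],[[0.085,-0.003,0.02],[0,0,0],0.04],[[0.085,-0.003,0.026],[0,0,0],0.04]]'
python3 - <<'E'
from h import *
from station import bot
show(bot.state())
E
python3 -m crank '[[[0,0,0.006],[0,0,0],0.04],[[0,0,0.012],[0,0,0],0.04],[[0,0,0.018],[0,0,0],0.04],[[0,0,0.024],[0,0,0],0.04],[[0,0,0.029],[0,0,0],0.04],[[0,0,0.032],[0,0,0],0.04]]'
python3 - <<'E'
from h import *
from station import bot
show(bot.state())
E
```

```text
t: 2.95
position: [0.6492, 0.0183, 0.251]
tool_rot: [-0.088, 1.567, 0.088]
wrist_force: [-0.8, 0.9, 0.0]
grip_width: 0.468
t 2.95 stand [ 46.2 -63.1 251. ] F(stand) [-0.7, 1.0, 0.0] tz [0.994 0.112 0.002] tx [ 0.002  0.    -1.   ] grip 0.468
t: 3.55
position: [0.6803, 0.0218, 0.2501]
tool_rot: [-0.088, 1.569, 0.088]
wrist_force: [-0.2, 0.3, -0.9]
grip_width: 0.469
t 3.55 stand [ 77.4 -63.  250.1] F(stand) [-0.2, 0.4, -0.9] tz [ 0.994  0.112 -0.   ] tx [-0. -0. -1.] grip 0.469
```

Run:
```python
from h import *
from station import bot
for n in("wrist","scene"):
    c=bot.read_camera(n); np.savez(f"pics/{n}2.npz",**c)
    if n=="wrist": crop(c,(140,100,420,310),2.6,"pics/w2.png")
    else: crop(c,(260,80,380,200),5,"pics/s2.png")
show(bot.state())
```

```text
t 3.65 stand [ 77.3 -63.  250.1] F(stand) [-0.4, -0.2, -0.5] tz [ 0.994  0.112 -0.   ] tx [-0. -0. -1.] grip 0.468
```

View pics/w2.png

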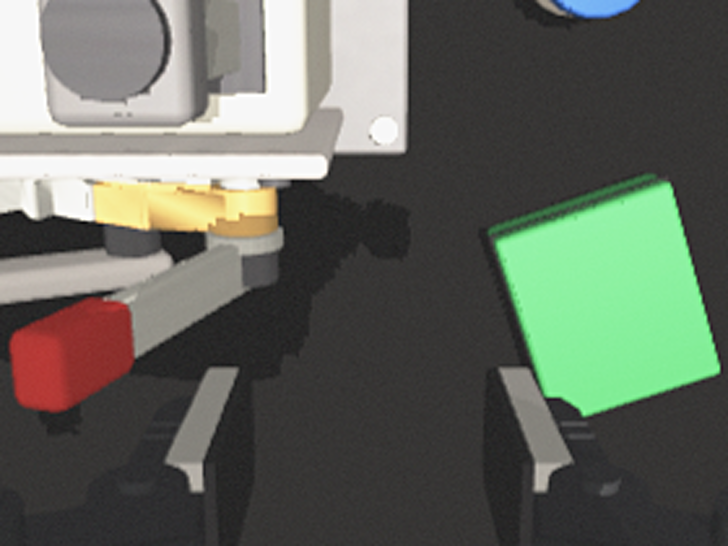

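View pics/s2.png

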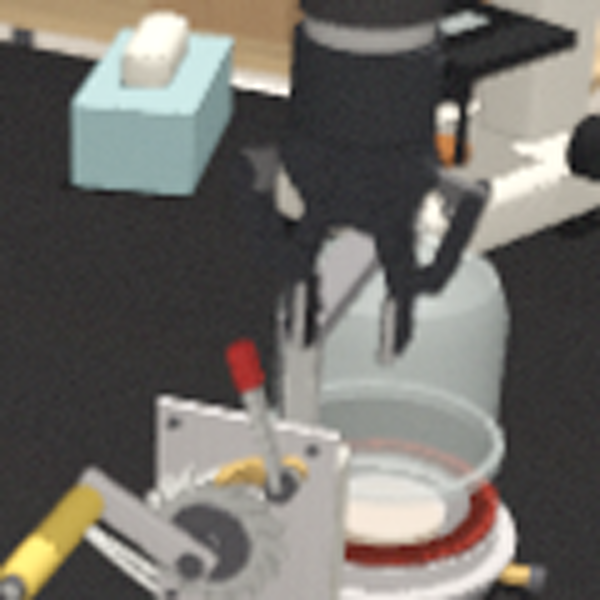

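Run:
```python
from h import *
w=load("pics/wrist2.npz");s=load("pics/scene2.npz")
for q in ((.0975,-.063,.250),(.0975,-.063,.263),(.0975,-.063,.32),(.0575,-.063,.25),(.019,-.06,.263)):
    print(q,(proj(s,world(q))-[260,80])*5,(proj(w,world(q))-[140,100])*2.6)
print(tri(s,(260+388/5,80+358/5),w,(140+520/2.6,100+370/2.6)),stand(tri(s,(260+388/5,80+358/5),w,(140+520/2.6,100+370/2.6))))
k=tri(s,(260+244/5,80+366/5),w,(140+72/2.6,100+352/2.6));print(stand(k))
```

```text
(0.0975, -0.063, 0.25) [373.08066221 415.83698946] [464.48904491 345.29636804]
(0.0975, -0.063, 0.263) [374.86344233 394.35139104] [471.39571166 367.92440633]
(0.0975, -0.063, 0.32) [382.96435061 296.72136959] [518.84807509 523.39070225]
(0.0575, -0.063, 0.25) [302.72287764 401.78241575] [276.20365251 344.56003182]
(0.019, -0.06, 0.263) [239.27705423 365.08400344] [ 74.06637876 352.12710232]
[0.70412468 0.0312205  0.28237606] [ 0.10217083 -0.05611948  0.28237606]
[ 0.02039099 -0.05950915  0.26312754]
```

Run:
```python
from h import *
from scipy.optimize import fsolve
w=load("pics/wrist2.npz");s=load("pics/scene2.npz")
W=lambda q:(proj(w,world(q))-[140,100])*2.6
for y in(-.052,-.063,-.074):
    print(y,fsolve(lambda v:W((v[0],y,v[1]))-[500,368],(.1,.25)),fsolve(lambda v:W((v[0],y,v[1]))-[237,368],(.06,.25)))
S=lambda q:(proj(s,world(q))-[260,80])*5
for y in(-.052,-.063,-.074):
    print(y,fsolve(lambda v:S((v[0],y,v[1]))-[382,362],(.1,.25)))
```

```text
-0.052 [0.09867998 0.29087822] [0.05552327 0.29133591]
-0.063 [0.10317065 0.26298036] [0.05112623 0.26353231]
-0.074 [0.10766133 0.2350825 ] [0.04672919 0.23572871]
-0.052 [0.09697796 0.27706176]
-0.063 [0.09991948 0.28275085]
-0.074 [0.102861   0.28843994]
```

```bash
python3 -m crank '[[[0,0,0],[0,0,0],0],[[0,0,0],[0,0,0],0],[[0,0,0],[0,0,0],0],[[0,0,0],[0,0,0],0],[[0,0,0],[0,0,0],0]]'
python3 - <<'E'
from h import *
from station import bot
for n in("wrist","scene"):
    c=bot.read_camera(n); np.savez(f"pics/{n}3.npz",**c)
    if n=="wrist": crop(c,(140,100,420,310),2.6,"pics/w3.png")
    else: crop(c,(260,80,380,200),5,"pics/s3.png")
show(bot.state())
S=lambda q:(proj(c,world(q))-[260,80])*5
for y in (-.052,-.074): print(S((.077,y,.25)),S((.077,y,.28)))
E
```

```text
t: 4.15
position: [0.6797, 0.0217, 0.2504]
tool_rot: [-0.088, 1.569, 0.088]
wrist_force: [0.2, 0.1, 0.3]
grip_width: -0.001
t 4.25 stand [ 76.9 -63.  250.4] F(stand) [0.1, 0.2, -0.5] tz [0.994 0.112 0.   ] tx [ 0. -0. -1.] grip -0.002
[343.1192263  399.86458181] [346.76198727 350.28668899]
[330.42807193 417.45516381] [333.93277903 367.3848934 ]
```

View pics/w3.png

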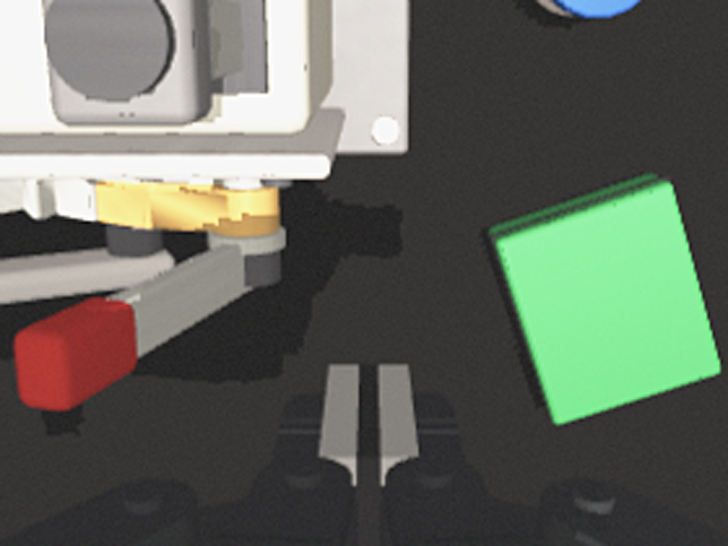

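View pics/s3.png

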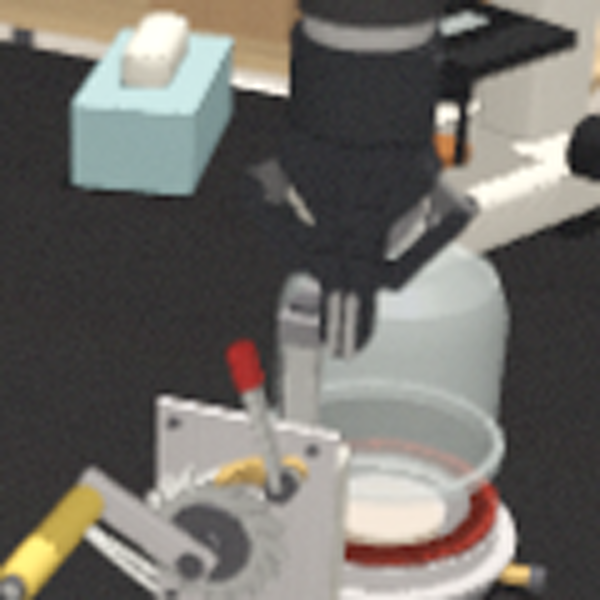

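The jaws passed above the cap: the lever hasn't moved. In both views the real fingertips sit about 33 mm (shut) to 39 mm (40 mm open) behind the reported TCP, so I'll correct for that. I'm going back over the cap and then down deeper.

```bash
python3 -m crank '[[[-0.02,0,0],[0,0,0],0],[[-0.03,0,-0.02],[0,0,0],0.04],[[-0.03,0,-0.045],[0,0,0],0.04],[[-0.03,0,-0.058],[0,0,0],0.04],[[-0.03,0,-0.058],[0,0,0],0.04],[[-0.01,0,-0.058],[0,0,0],0.04],[[0.01,0,-0.058],[0,0,0],0.04],[[0.03,0,-0.058],[0,0,0],0.04],[[0.03,0,-0.058],[0,0,0],0.04]]'
python3 - <<'E'
from h import *
from station import bot
for n in("wrist","scene"):
    c=bot.read_camera(n); np.savez(f"pics/{n}4.npz",**c)
    if n=="wrist": crop(c,(140,100,420,310),2.6,"pics/w4.png")
    else: crop(c,(260,80,380,200),5,"pics/s4.png")
show(bot.state())
E
```

```text
t: 5.15
position: [0.6208, 0.0152, 0.2171]
tool_rot: [-0.088, 1.575, 0.088]
wrist_force: [-1.1, -0.1, -0.8]
grip_width: 0.469
t 5.25 stand [ 19.2 -63.2 220.1] F(stand) [0.1, -1.0, 0.4] tz [ 0.994  0.112 -0.001] tx [-0.001  0.    -1.   ] grip 0.464
```

View pics/w4.png

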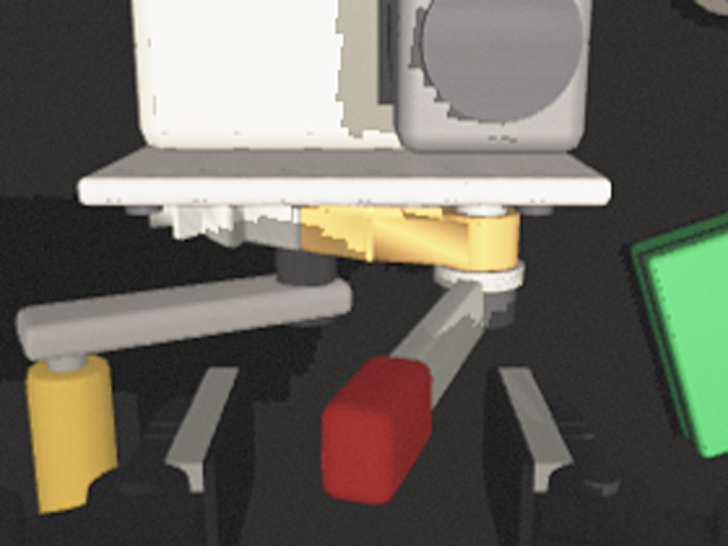

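View pics/s4.png

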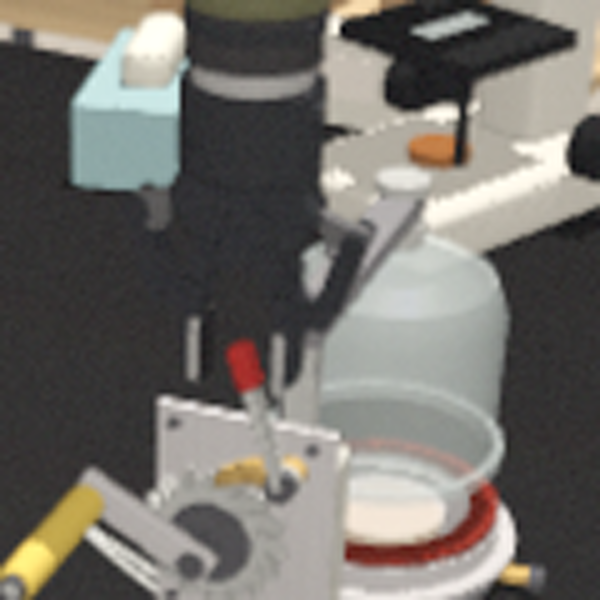

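The cap now lies between the two pads at the same depth in both views, so I'll push towards +x.

```bash
python3 -m crank '[[[0,0,0.006],[0,0,0],0.04],[[0,0,0.012],[0,0,0],0.04],[[0,0,0.017],[0,0,0],0.04],[[0,0,0.022],[0,0,0],0.04],[[0,0,0.027],[0,0,0],0.04],[[0,0,0.032],[0,0,0],0.04],[[0,0,0.037],[0,0,0],0.04]]'
python3 - <<'E'
from h import *
from station import bot
show(bot.state())
E
python3 -m crank '[[[0,0,0.006],[0,0,0],0.04],[[0,0,0.012],[0,0,0],0.04],[[0,0,0.017],[0,0,0],0.04],[[0,0,0.022],[0,0,0],0.04]]'
python3 - <<'E'
from h import *
from station import bot
for n in("wrist","scene"):
    c=bot.read_camera(n); np.savez(f"pics/{n}5.npz",**c)
    if n=="wrist": crop(c,(140,100,420,310),2.6,"pics/w5.png")
    else: crop(c,(260,80,380,200),5,"pics/s5.png")
show(bot.state())
E
```

```text
t: 5.95
position: [0.6593, 0.0194, 0.2203]
tool_rot: [-0.088, 1.569, 0.088]
wrist_force: [-3.2, -0.9, 3.2]
grip_width: 0.471
t 5.95 stand [ 56.4 -63.  220.3] F(stand) [-3.3, -0.5, 3.2] tz [ 0.994  0.112 -0.   ] tx [-0.  0. -1.] grip 0.471
t: 6.35
position: [0.6804, 0.0218, 0.2193]
tool_rot: [-0.088, 1.571, 0.088]
wrist_force: [-4.6, 0.4, -1.7]
grip_width: 0.468
t 6.45 stand [ 78.4 -62.9 219.2] F(stand) [-2.2, 0.8, -0.5] tz [ 0.994  0.112 -0.001] tx [-0.001  0.    -1.   ] grip 0.468
```

View pics/w5.png

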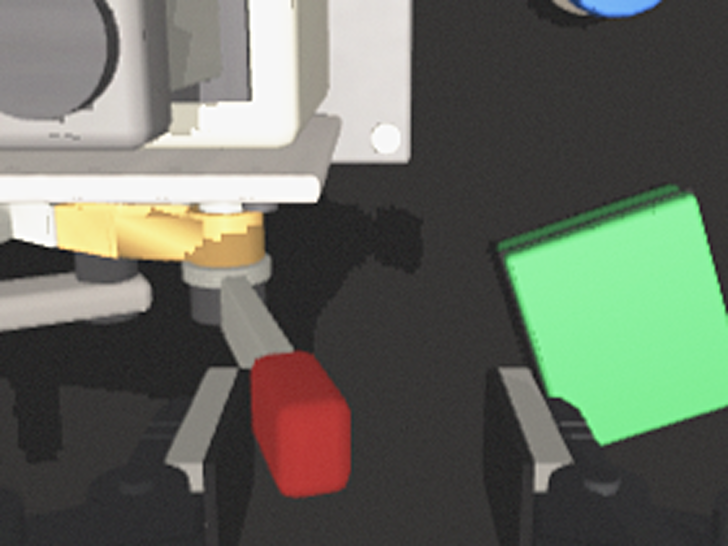

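View pics/s5.png

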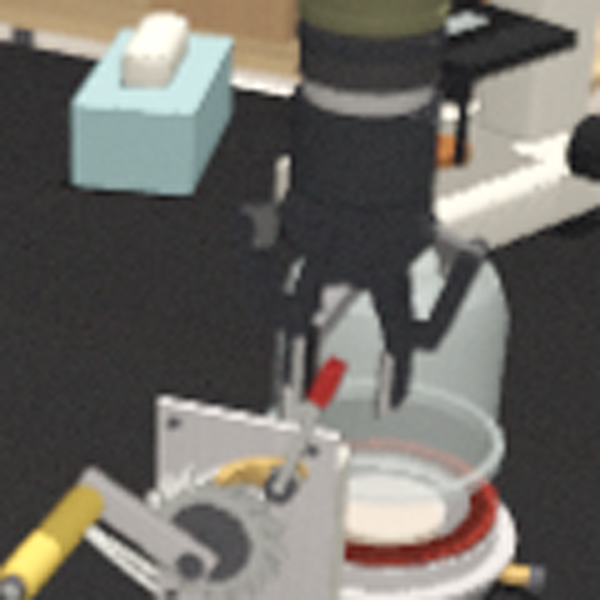

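```bash
python3 -m crank '[[[0,0,0.003],[0,0,0],0.04],[[0,0,0.006],[0,0,0],0.04],[[0,0,0.006],[0,0,0],0.04]]'
python3 - <<'E'
from h import *
from station import bot
show(bot.state())
E
python3 -m crank '[[[0,0,0.002],[0,0,0],0.04],[[0,0,0.004],[0,0,0],0.04],[[0,0,0.004],[0,0,0],0.04]]'
python3 - <<'E'
from h import *
from station import bot
c=bot.read_camera("scene")
np.savez(f"pics/scene6.npz",**c)
crop(c,(260,80,380,200),5,"pics/s6.png")
show(bot.state())
print([((proj(c,world((.045+.075*np.sin(a),-.06,.192+.075*np.cos(a))))-[260,80])*5).round() for a in(.2,.325)])
print(blobs(c,(0,150,80),(6,255,255),(300,130,340,170)))
E
```

```text
t: 6.75
position: [0.682, 0.022, 0.2192]
tool_rot: [-0.088, 1.579, 0.088]
wrist_force: [-12.5, -1.0, 0.9]
grip_width: 0.466
t 6.75 stand [ 79.2 -62.9 219.2] F(stand) [-12.6, 0.3, 0.9] tz [ 0.994  0.112 -0.01 ] tx [-0.01  -0.001 -1.   ] grip 0.466
t: 7.05
position: [0.6821, 0.022, 0.219]
tool_rot: [-0.089, 1.586, 0.087]
wrist_force: [-19.4, -1.9, 2.7]
grip_width: 0.465
t 7.1 stand [ 79.2 -62.9 218.9] F(stand) [-20.0, -0.0, 4.5] tz [ 0.994  0.112 -0.017] tx [-0.017 -0.002 -1.   ] grip 0.468
[array([310., 375.]), array([326., 382.])]
[(np.int32(35), array([324.6, 155.9]), [[320.6000061035156, 158.8000030517578], [324.6000061035156, 150.8000030517578], [328.20001220703125, 152.60000610351562], [324.20001220703125, 160.60000610351562]])]
```

View pics/s6.png

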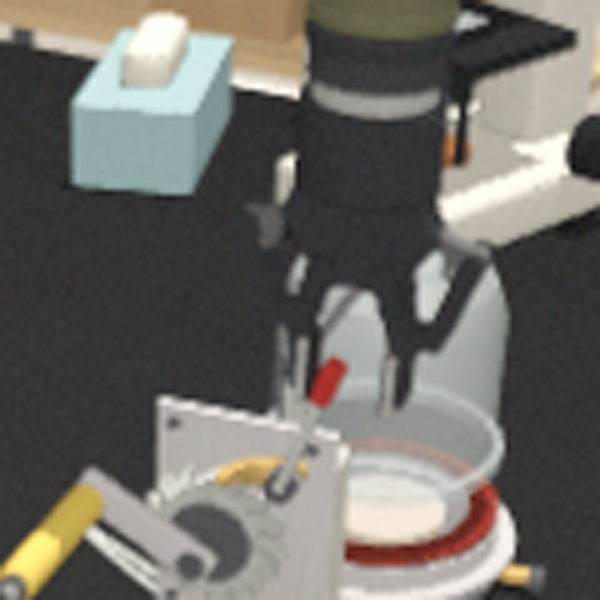

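The lever is against its off stop: the cap is at (323, 379), with (326, 382) predicted, and the push force rose to 20 N. I'll back off, rise and go above the handle.

```bash
python3 -m crank '[[[0,0,-0.01],[0,0,0],0.04],[[0,0,-0.018],[0,0,0],0.04],[[-0.03,0,-0.018],[0,0,0],0.04],[[-0.065,0,-0.018],[0,0,0],0.04],[[-0.09,0,-0.018],[0,0,0],0.04],[[-0.09,-0.02,-0.05],[0,0,0],0.06],[[-0.09,-0.04,-0.08],[0,0,0],0.06],[[-0.09,-0.055,-0.11],[0,0,0],0.06],[[-0.08,-0.07,-0.14],[0,0,0],0.06],[[-0.06,-0.077,-0.151],[0,0,0],0.06]]'
python3 - <<'E'
from h import *
from station import bot
for n in("wrist","scene"):
    c=bot.read_camera(n); np.savez(f"pics/{n}7.npz",**c)
    if n=="wrist": crop(c,(0,0,560,420),1.4,"pics/w7.png")
    else: crop(c,(240,80,380,230),4,"pics/s7.png")
show(bot.state()); go(bot.state(),(-.063,-.138,.14))
E
```

```text
t: 8.1
position: [0.5494, -0.072, 0.283]
tool_rot: [-0.088, 1.562, 0.085]
wrist_force: [0.6, -0.1, -0.3]
grip_width: 0.702
t 8.2 stand [ -64.9 -141.2  279.1] F(stand) [0.2, 1.5, 0.2] tz [ 0.994  0.11  -0.002] tx [-0.002  0.    -1.   ] grip 0.703
shift [0.1391 0.0031 0.0021] turn [ 0.002  -0.0017 -0.0003]
```

View pics/w7.png

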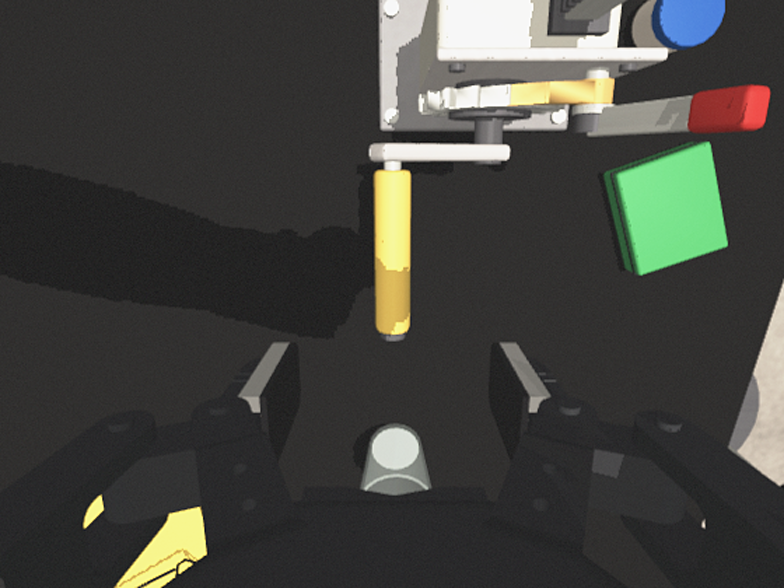

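View pics/s7.png

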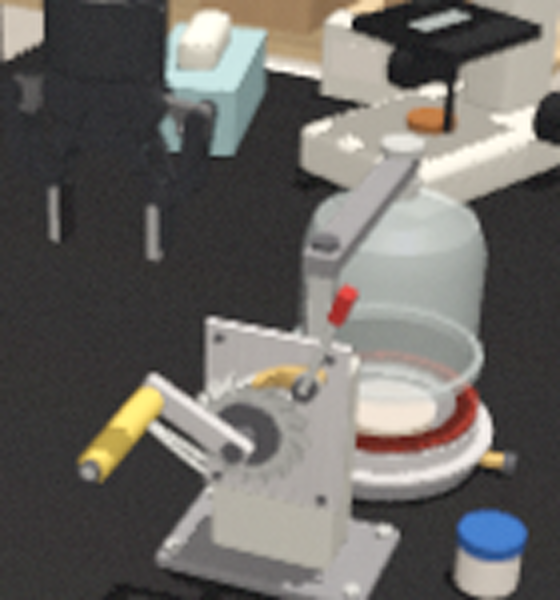

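The handle is straight below the jaws at (393, 250), and the lever has stayed off. I'm descending.

```bash
python3 -m crank '[[[0.03,0.002,0.001],[0,0,0],0.06],[[0.06,0.002,0.001],[0,0,0],0.06],[[0.085,0.002,0.001],[0,0,0],0.06],[[0.11,0.002,0.001],[0,0,0],0.06],[[0.13,0.002,0.001],[0,0,0],0.06],[[0.15,0.002,0.001],[0,0,0],0.06],[[0.163,0.002,0.001],[0,0,0],0.06],[[0.163,0.002,0.001],[0,0,0],0.06]]' 40
python3 - <<'E'
from h import *
from station import bot
for n in("wrist","scene"):
    c=bot.read_camera(n); np.savez(f"pics/{n}8.npz",**c)
    if n=="wrist": crop(c,(140,100,420,310),2.6,"pics/w8.png")
    else: crop(c,(240,80,380,230),4,"pics/s8.png")
show(bot.state()); print(bot.state()["qpos"])
S=lambda q:(proj(c,world(q))-[240,80])*4
for x in(-.095,-.032):print(S((x,-.151,.151)),S((x,-.151,.17)))
E
```

```text
t: 9.0
position: [0.5509, -0.0677, 0.1162]
tool_rot: [-0.088, 1.57, 0.089]
wrist_force: [-0.7, 0.3, -0.5]
grip_width: 0.702
t 9.1 stand [ -59.9 -138.4  118.1] F(stand) [-0.4, -1.0, -0.5] tz [0.994 0.112 0.002] tx [ 0.002 -0.    -1.   ] grip 0.701
[-1.22794599e-01  3.55262629e-01 -2.13032609e-01  1.00045579e+00
  2.25689347e-04  1.33536479e+00]
[ 68.40165297 459.30626291] [ 67.55084277 436.35797904]
[150.28890381 478.99244602] [150.18945596 455.81958983]
```

View pics/w8.png

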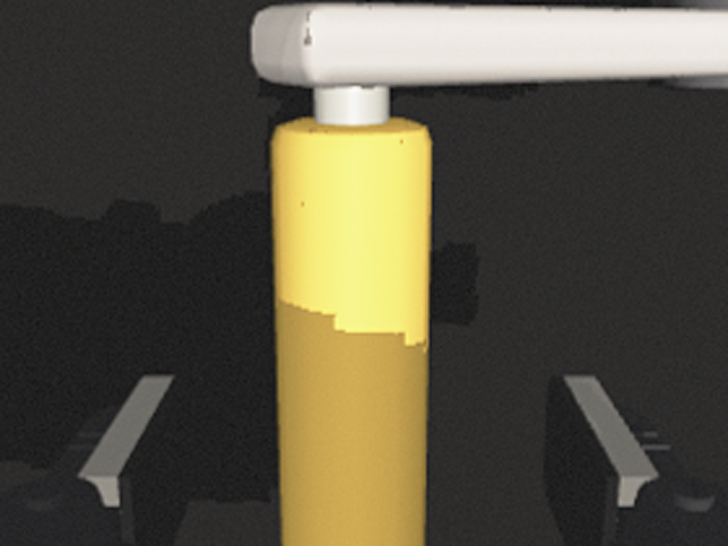

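View pics/s8.png

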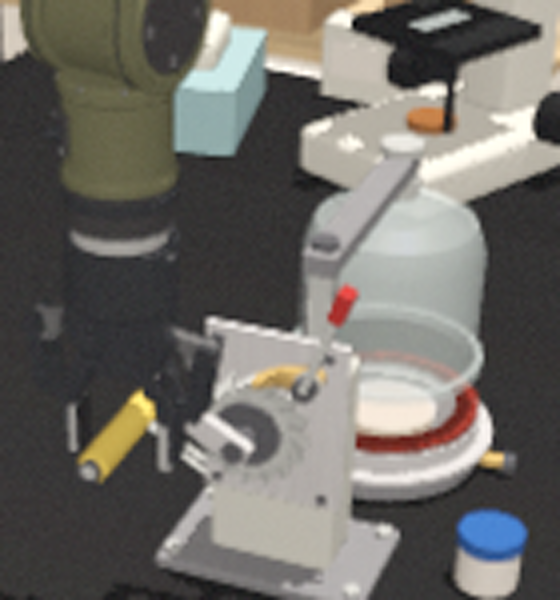

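The pads straddle the handle. The jaw middle is at column 370 and the handle at 352, about 3 mm off, so I'll shift by that much and close.

```bash
python3 -m crank '[[[0.003,0,-0.003],[0,0,0],0.06],[[0.003,0,-0.003],[0,0,0],0.04],[[0.003,0,-0.003],[0,0,0],0.02],[[0.003,0,-0.003],[0,0,0],0.01],[[0.003,0,-0.003],[0,0,0],0.01],[[0.003,0,-0.003],[0,0,0],0.01]]' 40
python3 - <<'E'
from h import *
from station import bot
for n in("wrist","scene"):
    c=bot.read_camera(n); np.savez(f"pics/{n}9.npz",**c)
    if n=="wrist": crop(c,(140,100,420,310),2.6,"pics/w9.png")
    else: crop(c,(240,80,380,230),4,"pics/s9.png")
show(bot.state())
E
```

```text
t: 9.7
position: [0.5485, -0.0687, 0.115]
tool_rot: [-0.088, 1.566, 0.088]
wrist_force: [3.6, 0.9, 2.1]
grip_width: 0.245
t 9.8 stand [ -63.4 -138.6  115. ] F(stand) [3.4, 0.2, 1.8] tz [0.994 0.112 0.003] tx [ 0.003  0.    -1.   ] grip 0.243
```

View pics/w9.png

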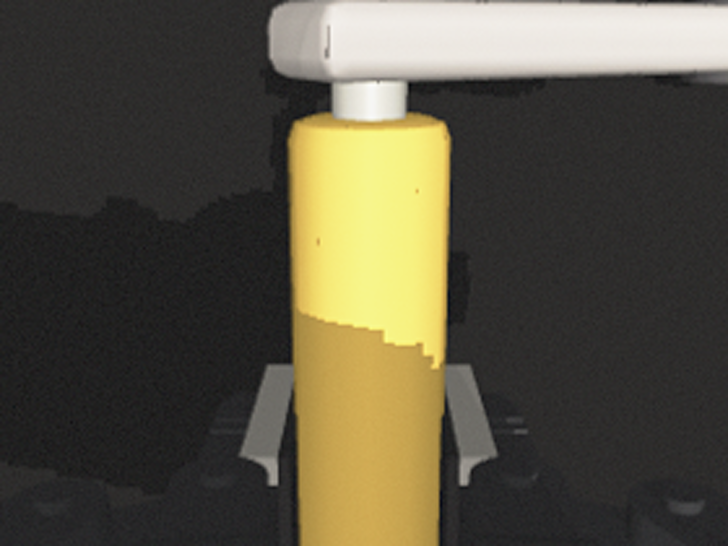

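View pics/s9.png

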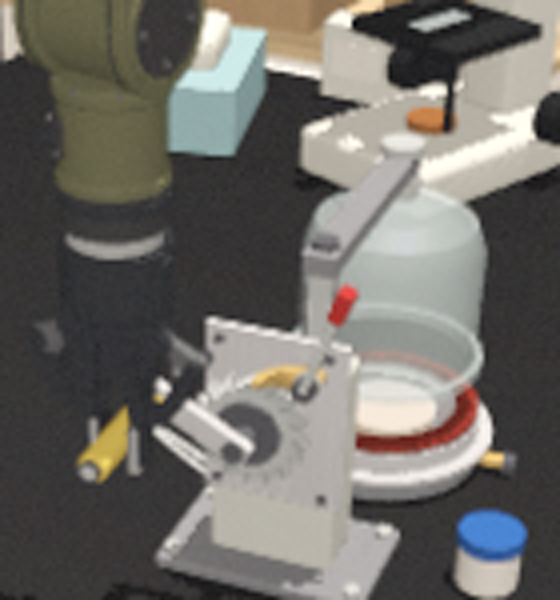

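The handle is held, with the opening reading 0.245 (about 21 mm). Next I wind up slightly.

```bash
python3 -m crank '[[[0.0016,0,-0.0008],[0,0,0],0.01],[[0.0032,0,-0.0015],[0,0,0],0.01],[[0.0049,0,-0.0021],[0,0,0],0.01],[[0.0065,0,-0.0027],[0,0,0],0.01],[[0.0082,0,-0.0033],[0,0,0],0.01],[[0.0098,0,-0.0038],[0,0,0],0.01],[[0.0098,0,-0.0038],[0,0,0],0.01]]' 70
cat >> h.py <<'E'
def drum(st):
    p=stand(st["position"]); d=p[[0,2]]-[0,.085]; th=np.arctan2(d[1],d[0]); F=[st["wrist_force"]@X,st["wrist_force"][2]]
    tang=np.array([-np.sin(th),np.cos(th)])  # winding direction
    print("drum",round(th-np.deg2rad(154.6),3),"r",round(np.linalg.norm(d)*1000,1),"F lowering",round(float(-np.dot(F,tang)),1),"F radial out",round(float(np.dot(F,d/np.linalg.norm(d))),1))
E
python3 - <<'E'
from h import *
from station import bot
c=bot.read_camera("scene"); np.savez(f"pics/scene10.npz",**c)
crop(c,(240,80,380,230),4,"pics/s10.png")
crop(load("pics/scene8.npz"),(285,150,335,210),8,"pics/p8.png")
crop(c,(285,150,335,210),8,"pics/p10.png")
cv2.imwrite("pics/pp10.png",np.hstack([cv2.imread("pics/p8.png"),cv2.imread("pics/p10.png")]))
st=bot.state();show(st);drum(st)
E
```

```text
t: 10.5
position: [0.5447, -0.0691, 0.1059]
tool_rot: [-0.088, 1.566, 0.088]
wrist_force: [2.3, 1.5, 6.2]
grip_width: 0.237
t 10.55 stand [ -67.2 -138.7  105.8] F(stand) [3.2, 0.2, 7.2] tz [0.994 0.112 0.003] tx [ 0.003 -0.    -1.   ] grip 0.235
drum 0.143 r 70.3 F lowering 7.8 F radial out -0.9
```

View pics/pp10.png

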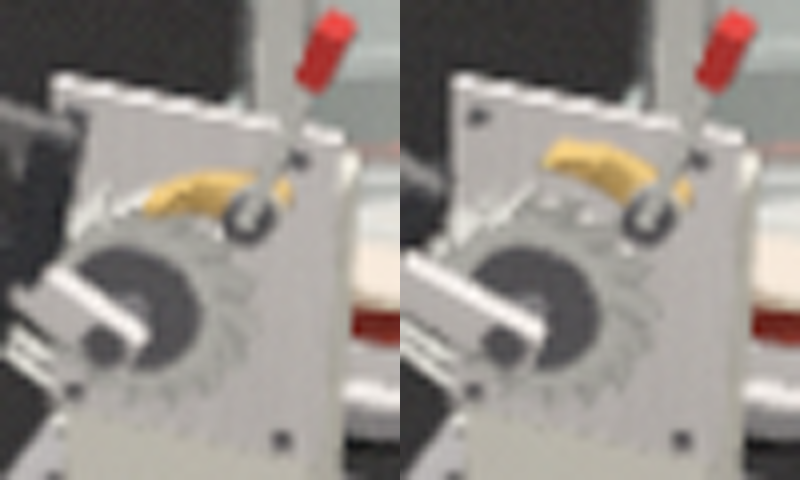

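The pawl has sprung clear: in the right-hand picture its nose is raised well off the wheel. The handle now carries 7.8 N. Before lowering I'll estimate the gasket height from the first pictures.

Run:
```python
from h import *
s=load("pics/scene0.npz");t=load("pics/top0.npz")
h=cv2.cvtColor(s["frame"],cv2.COLOR_RGB2HSV); m=cv2.inRange(h,np.array((0,120,60)),np.array((8,255,255)))
m[:,:328]=0;m[:165]=0;m[205:]=0;m[:,365:]=0
ys,xs=np.where(m>0);print("red rows",ys.max(),xs[ys==ys.max()],"cols",xs.max(),ys[xs==xs.max()])
ht=cv2.cvtColor(t["frame"],cv2.COLOR_RGB2HSV); mt=cv2.inRange(ht,np.array((0,100,40)),np.array((8,255,255)));mt[:,:90]=0;mt[:,180:]=0;mt[:180]=0;mt[260:]=0
ys,xs=np.where(mt>0);print("top red",xs.min(),xs.max(),ys.min(),ys.max())
a=np.linspace(0,6.283,361)
for z in(.031,.036,.041,.046,.051):
    q=np.array([proj(s,world((.034+.084*np.cos(i),.191+.084*np.sin(i),z))) for i in a])
    r=np.array([proj(t,world((.034+.084*np.cos(i),.191+.084*np.sin(i),z))) for i in a])
    print(z,"bottom",q[q[:,1].argmax()].round(1),"right",q[q[:,0].argmax()].round(1),"top: right",r[:,0].max().round(1),"bot",r[:,1].max().round(1))
crop(t,(85,175,185,260),7,"pics/tg.png")
```

```text
red rows 192 [332 333 334 335 336 337 338 339 340 341 342 343] cols 359 [178 179]
top red 134 168 198 249
0.031 bottom [337.3 196.4] right [358.5 185.2] top: right 169.7 bot 249.2
0.036 bottom [337.4 195.1] right [358.7 184. ] top: right 169.3 bot 249.2
0.041 bottom [337.5 193.8] right [358.8 182.8] top: right 168.9 bot 249.1
0.046 bottom [337.6 192.6] right [359.  181.5] top: right 168.5 bot 249.0
0.051 bottom [337.7 191.3] right [359.1 180.3] top: right 168.1 bot 249.0
```

View pics/tg.png

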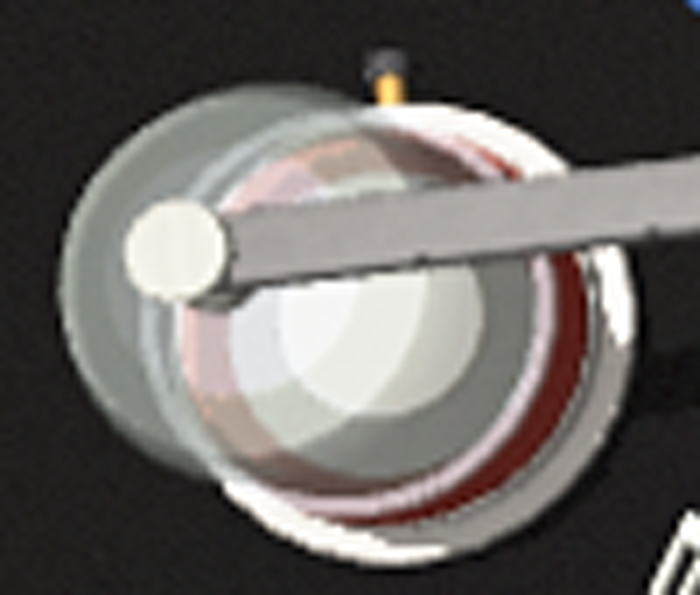

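The gasket top comes out at about 45–51 mm, so I expect contact at a drum angle of roughly −1.6 to −1.8. Next I work out the arc steps.

```bash
cat > arc.py <<'E'
import numpy as np,sys
a0=float(sys.argv[1]);step=float(sys.argv[2]);n=int(sys.argv[3])
t0=np.deg2rad(154.6);p=lambda a:.07*np.array([np.cos(t0+a),np.sin(t0+a)])
print(" ".join("[%.4f,0,%.4f]"%(-(p(a0-step*i)-p(a0))[1],(p(a0-step*i)-p(a0))[0]) for i in range(1,n+1)))
E
for a in 0.15 -0.15 -0.45 -0.75 -1.05; do python3 arc.py $a 0.03 10; done
```

```text
[-0.0020,0,0.0006] [-0.0040,0,0.0013] [-0.0059,0,0.0021] [-0.0079,0,0.0029] [-0.0098,0,0.0038] [-0.0117,0,0.0047] [-0.0135,0,0.0057] [-0.0153,0,0.0067] [-0.0171,0,0.0078] [-0.0189,0,0.0090]
[-0.0017,0,0.0012] [-0.0034,0,0.0025] [-0.0051,0,0.0038] [-0.0067,0,0.0051] [-0.0082,0,0.0065] [-0.0098,0,0.0079] [-0.0112,0,0.0094] [-0.0127,0,0.0110] [-0.0141,0,0.0125] [-0.0154,0,0.0142]
[-0.0013,0,0.0017] [-0.0025,0,0.0033] [-0.0037,0,0.0051] [-0.0049,0,0.0068] [-0.0059,0,0.0086] [-0.0070,0,0.0105] [-0.0079,0,0.0123] [-0.0089,0,0.0142] [-0.0097,0,0.0161] [-0.0105,0,0.0181]
[-0.0007,0,0.0020] [-0.0014,0,0.0039] [-0.0021,0,0.0060] [-0.0026,0,0.0080] [-0.0031,0,0.0100] [-0.0036,0,0.0121] [-0.0039,0,0.0141] [-0.0043,0,0.0162] [-0.0045,0,0.0183] [-0.0047,0,0.0204]
[-0.0001,0,0.0021] [-0.0002,0,0.0042] [-0.0002,0,0.0063] [-0.0001,0,0.0084] [-0.0000,0,0.0105] [0.0002,0,0.0126] [0.0004,0,0.0147] [0.0007,0,0.0167] [0.0011,0,0.0188] [0.0015,0,0.0209]
```

```bash
cat > chk.py <<'E'
from h import *
from station import bot
st=bot.state();show(st);drum(st)
E
python3 -m crank '[[[-0.0020,0,0.0006],[0,0,0],0.01],[[-0.0040,0,0.0013],[0,0,0],0.01],[[-0.0059,0,0.0021],[0,0,0],0.01],[[-0.0079,0,0.0029],[0,0,0],0.01],[[-0.0098,0,0.0038],[0,0,0],0.01],[[-0.0117,0,0.0047],[0,0,0],0.01],[[-0.0135,0,0.0057],[0,0,0],0.01],[[-0.0153,0,0.0067],[0,0,0],0.01],[[-0.0171,0,0.0078],[0,0,0],0.01],[[-0.0189,0,0.0090],[0,0,0],0.01]]' | head -1; python3 chk.py
```

```text
t: 11.55
t 11.55 stand [ -57.2 -138.7  124.8] F(stand) [5.2, 0.6, 4.9] tz [0.994 0.112 0.005] tx [ 0.005  0.    -1.   ] grip 0.235
drum -0.165 r 69.7 F lowering 7.0 F radial out -1.4
```

Following smoothly, with a steady 7 N load.

```bash
python3 -m crank '[[[-0.0017,0,0.0012],[0,0,0],0.01],[[-0.0034,0,0.0025],[0,0,0],0.01],[[-0.0051,0,0.0038],[0,0,0],0.01],[[-0.0067,0,0.0051],[0,0,0],0.01],[[-0.0082,0,0.0065],[0,0,0],0.01],[[-0.0098,0,0.0079],[0,0,0],0.01],[[-0.0112,0,0.0094],[0,0,0],0.01],[[-0.0127,0,0.0110],[0,0,0],0.01],[[-0.0141,0,0.0125],[0,0,0],0.01],[[-0.0154,0,0.0142],[0,0,0],0.01]]' | head -1; python3 chk.py
python3 -m crank '[[[-0.0013,0,0.0017],[0,0,0],0.01],[[-0.0025,0,0.0033],[0,0,0],0.01],[[-0.0037,0,0.0051],[0,0,0],0.01],[[-0.0049,0,0.0068],[0,0,0],0.01],[[-0.0059,0,0.0086],[0,0,0],0.01],[[-0.0070,0,0.0105],[0,0,0],0.01],[[-0.0079,0,0.0123],[0,0,0],0.01],[[-0.0089,0,0.0142],[0,0,0],0.01],[[-0.0097,0,0.0161],[0,0,0],0.01],[[-0.0105,0,0.0181],[0,0,0],0.01]]' | head -1; python3 chk.py
```

```text
t: 12.55
t 12.55 stand [ -42.  -138.6  139.9] F(stand) [7.3, 1.3, 1.5] tz [0.994 0.112 0.006] tx [ 0.006  0.    -1.   ] grip 0.237
drum -0.475 r 69.1 F lowering 6.7 F radial out -3.2
t: 13.55
t 13.55 stand [ -24.2 -138.5  149.4] F(stand) [8.8, 0.3, -3.8] tz [0.994 0.112 0.005] tx [ 0.005  0.    -1.   ] grip 0.238
drum -0.768 r 68.8 F lowering 6.9 F radial out -6.7
```

```bash
python3 -m crank '[[[-0.0005,0,0.0020],[0,0,0],0.01],[[-0.0011,0,0.0039],[0,0,0],0.01],[[-0.0016,0,0.0060],[0,0,0],0.01],[[-0.0019,0,0.0080],[0,0,0],0.01],[[-0.0022,0,0.0100],[0,0,0],0.01],[[-0.0025,0,0.0121],[0,0,0],0.01],[[-0.0026,0,0.0141],[0,0,0],0.01],[[-0.0028,0,0.0162],[0,0,0],0.01],[[-0.0029,0,0.0183],[0,0,0],0.01],[[-0.0030,0,0.0204],[0,0,0],0.01]]' | head -1; python3 chk.py
python3 -m crank '[[[-0.0001,0,0.0021],[0,0,0],0.01],[[-0.0002,0,0.0042],[0,0,0],0.01],[[-0.0002,0,0.0063],[0,0,0],0.01],[[-0.0001,0,0.0084],[0,0,0],0.01],[[0,0,0.0105],[0,0,0],0.01],[[0.0002,0,0.0126],[0,0,0],0.01],[[0.0004,0,0.0147],[0,0,0],0.01],[[0.0007,0,0.0167],[0,0,0],0.01],[[0.0011,0,0.0188],[0,0,0],0.01],[[0.0015,0,0.0209],[0,0,0],0.01]]' | head -1; python3 chk.py
for a in -1.35 -1.5 -1.65; do python3 arc.py $a 0.015 10; done
python3 - <<'E'
from h import *
from station import bot
c=bot.read_camera("scene"); np.savez(f"pics/scene11.npz",**c)
crop(c,(270,80,400,220),4,"pics/s11.png")
E
```

```text
t: 14.55
t 14.55 stand [  -3.7 -138.4  153.1] F(stand) [7.0, 0.5, 1.7] tz [0.994 0.112 0.006] tx [ 0.006  0.    -1.   ] grip 0.236
drum -1.073 r 68.2 F lowering 7.1 F radial out 1.3
t: 15.55
t 15.55 stand [  16.8 -138.3  151. ] F(stand) [8.4, -0.5, -1.4] tz [0.994 0.112 0.005] tx [ 0.005  0.    -1.   ] grip 0.238
drum -1.377 r 68.1 F lowering 8.5 F radial out 0.7
[0.0002,0,0.0010] [0.0005,0,0.0020] [0.0008,0,0.0031] [0.0010,0,0.0041] [0.0013,0,0.0051] [0.0017,0,0.0061] [0.0020,0,0.0071] [0.0023,0,0.0081] [0.0027,0,0.0090] [0.0031,0,0.0100]
[0.0004,0,0.0010] [0.0008,0,0.0019] [0.0012,0,0.0029] [0.0016,0,0.0039] [0.0021,0,0.0048] [0.0026,0,0.0058] [0.0030,0,0.0067] [0.0035,0,0.0076] [0.0040,0,0.0085] [0.0045,0,0.0095]
[0.0005,0,0.0009] [0.0011,0,0.0018] [0.0016,0,0.0027] [0.0022,0,0.0036] [0.0028,0,0.0044] [0.0034,0,0.0053] [0.0040,0,0.0062] [0.0046,0,0.0070] [0.0053,0,0.0078] [0.0059,0,0.0087]
```

View pics/s11.png

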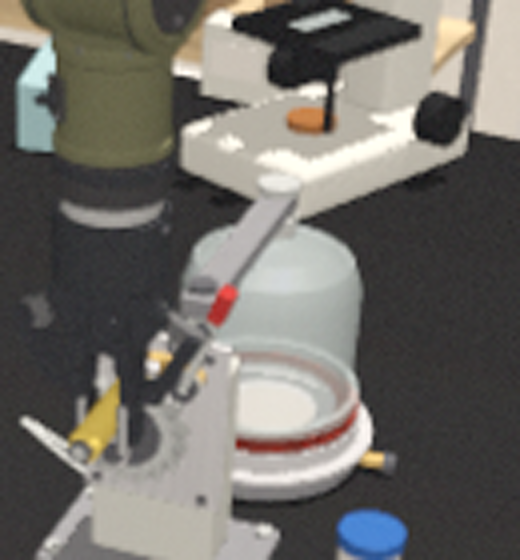

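The jar rim is now a few millimetres above the gasket: in the crop it spans to row 430, with the gasket at 440. I'll continue in finer steps and watch the load.

```bash
python3 -m crank '[[[0.0002,0,0.0010],[0,0,0],0.01],[[0.0005,0,0.0020],[0,0,0],0.01],[[0.0008,0,0.0031],[0,0,0],0.01]]' | head -1; python3 chk.py
python3 arc.py -1.395 0.01 4
python3 arc.py -1.435 0.01 4
python3 arc.py -1.475 0.01 4
python3 arc.py -1.515 0.01 4
python3 arc.py -1.555 0.01 4
python3 arc.py -1.595 0.01 4
python3 arc.py -1.635 0.01 4
python3 arc.py -1.675 0.01 4
```

```text
t: 15.9
t 15.9 stand [  19.8 -138.3  150.1] F(stand) [8.1, 1.0, -1.4] tz [0.994 0.112 0.005] tx [ 0.005  0.    -1.   ] grip 0.24
drum -1.424 r 68.0 F lowering 8.2 F radial out 1.0
[0.0002,0,0.0007] [0.0004,0,0.0013] [0.0006,0,0.0020] [0.0008,0,0.0027]
[0.0002,0,0.0007] [0.0004,0,0.0013] [0.0007,0,0.0020] [0.0009,0,0.0027]
[0.0002,0,0.0007] [0.0005,0,0.0013] [0.0007,0,0.0020] [0.0010,0,0.0026]
[0.0003,0,0.0006] [0.0005,0,0.0013] [0.0008,0,0.0019] [0.0011,0,0.0026]
[0.0003,0,0.0006] [0.0006,0,0.0013] [0.0009,0,0.0019] [0.0012,0,0.0025]
[0.0003,0,0.0006] [0.0006,0,0.0012] [0.0010,0,0.0019] [0.0013,0,0.0025]
[0.0003,0,0.0006] [0.0007,0,0.0012] [0.0010,0,0.0018] [0.0014,0,0.0024]
[0.0004,0,0.0006] [0.0007,0,0.0012] [0.0011,0,0.0018] [0.0015,0,0.0024]
```

```bash
python3 -m crank '[[[0.0002,0,0.0007],[0,0,0],0.01],[[0.0004,0,0.0013],[0,0,0],0.01],[[0.0006,0,0.0020],[0,0,0],0.01],[[0.0008,0,0.0027],[0,0,0],0.01]]' | head -1; python3 chk.py
python3 -m crank '[[[0.0002,0,0.0007],[0,0,0],0.01],[[0.0004,0,0.0013],[0,0,0],0.01],[[0.0007,0,0.0020],[0,0,0],0.01],[[0.0009,0,0.0027],[0,0,0],0.01]]' | head -1; python3 chk.py
```

```text
t: 16.3
t 16.3 stand [  22.5 -138.3  149.2] F(stand) [8.8, 0.9, -1.3] tz [0.994 0.112 0.005] tx [ 0.005  0.    -1.   ] grip 0.24
drum -1.465 r 68.0 F lowering 8.7 F radial out 1.7
t: 16.7
t 16.7 stand [  25.2 -138.3  148.2] F(stand) [7.7, -0.5, -1.1] tz [0.994 0.112 0.004] tx [ 0.004  0.    -1.   ] grip 0.238
drum -1.506 r 68.0 F lowering 7.6 F radial out 1.8
```

```bash
python3 -m crank '[[[0.0002,0,0.0007],[0,0,0],0.01],[[0.0005,0,0.0013],[0,0,0],0.01],[[0.0007,0,0.0020],[0,0,0],0.01]]' | head -1; python3 chk.py
```

```text
t: 17.0
t 17.0 stand [  27.1 -138.3  147.4] F(stand) [8.9, 0.5, -3.1] tz [0.994 0.112 0.004] tx [ 0.004  0.    -1.   ] grip 0.23
drum -1.537 r 68.0 F lowering 9.4 F radial out 0.7
```

```bash
python3 -m crank '[[[0.0003,0,0.0006],[0,0,0],0.01],[[0.0005,0,0.0013],[0,0,0],0.01],[[0.0008,0,0.0019],[0,0,0],0.01]]' | head -1; python3 chk.py
python3 - <<'E'
from h import *
from station import bot
c=bot.read_camera("scene"); np.savez(f"pics/scene12.npz",**c)
crop(c,(310,120,380,210),6.5,"pics/s12.png")
E
```

```text
t: 17.3
t 17.3 stand [  28.9 -138.3  146.6] F(stand) [7.3, 0.5, -1.8] tz [0.994 0.112 0.004] tx [ 0.004  0.    -1.   ] grip 0.239
drum -1.567 r 68.0 F lowering 7.3 F radial out 1.5
```

View pics/s12.png

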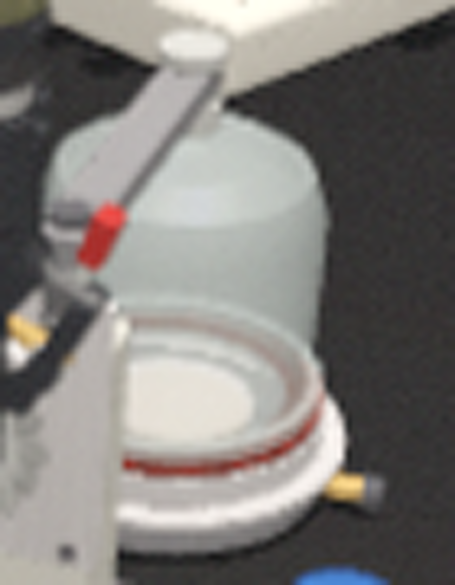

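```bash
python3 -m crank '[[[0.0003,0,0.0006],[0,0,0],0.01],[[0.0006,0,0.0013],[0,0,0],0.01],[[0.0009,0,0.0019],[0,0,0],0.01]]' | head -1; python3 chk.py
```

```text
t: 17.65
t 17.65 stand [  30.8 -138.3  145.6] F(stand) [8.5, -0.5, -2.8] tz [0.994 0.112 0.004] tx [ 0.004  0.    -1.   ] grip 0.24
drum -1.598 r 68.0 F lowering 8.9 F radial out 1.4
```

```bash
python3 -m crank '[[[0.0003,0,0.0006],[0,0,0],0.01],[[0.0006,0,0.0012],[0,0,0],0.01],[[0.0009,0,0.0018],[0,0,0],0.01]]' | head -1; python3 chk.py
```

```text
t: 17.95
t 17.95 stand [  32.5 -138.3  144.7] F(stand) [7.7, 0.7, -2.0] tz [0.994 0.112 0.004] tx [ 0.004  0.    -1.   ] grip 0.238
drum -1.626 r 68.0 F lowering 7.7 F radial out 1.9
```

```bash
python3 -m crank '[[[0.0003,0,0.0006],[0,0,0],0.01],[[0.0006,0,0.0012],[0,0,0],0.01],[[0.0009,0,0.0018],[0,0,0],0.01]]' | head -1; python3 chk.py
```

```text
t: 18.25
t 18.25 stand [  33.5 -138.3  144.1] F(stand) [3.7, -1.1, 1.2] tz [0.994 0.112 0.003] tx [ 0.003  0.    -1.   ] grip 0.239
drum -1.643 r 68.0 F lowering 2.7 F radial out 2.8
```

The load has dropped to 2.7 N, so the gasket is taking the weight. I'll continue in very small steps.

```bash
python3 -m crank '[[[0.0003,0,0.0005],[0,0,0],0.01],[[0.0005,0,0.0009],[0,0,0],0.01],[[0.0005,0,0.0009],[0,0,0],0.01]]' | head -1; python3 chk.py
```

```text
t: 18.55
t 18.55 stand [  33.8 -138.3  143.9] F(stand) [6.2, -0.3, 1.4] tz [0.994 0.112 0.002] tx [ 0.002 -0.    -1.   ] grip 0.236
drum -1.648 r 67.9 F lowering 4.6 F radial out 4.3
```

```bash
for i in 1 2 3; do python3 -m crank '[[[0,0,0],[0,0,0],0.01]]' | head -1; python3 chk.py; done
```

```text
t: 18.65
t 18.65 stand [  33.8 -138.3  143.9] F(stand) [5.3, 0.8, 1.9] tz [0.994 0.112 0.002] tx [ 0.002 -0.    -1.   ] grip 0.235
drum -1.649 r 67.9 F lowering 3.7 F radial out 4.3
t: 18.75
t 18.75 stand [  33.8 -138.3  143.9] F(stand) [5.9, 0.1, 1.6] tz [0.994 0.112 0.002] tx [ 0.002 -0.    -1.   ] grip 0.234
drum -1.649 r 67.9 F lowering 4.3 F radial out 4.4
t: 18.85
t 18.85 stand [  33.8 -138.2  143.9] F(stand) [5.6, 0.7, 2.0] tz [0.994 0.112 0.002] tx [ 0.002 -0.    -1.   ] grip 0.237
drum -1.649 r 67.9 F lowering 3.9 F radial out 4.5
```

```bash
python3 -m crank '[[[0.0004,0,0.0006],[0,0,0],0.01],[[0.0008,0,0.0012],[0,0,0],0.01],[[0.0008,0,0.0012],[0,0,0],0.01]]' | head -1; python3 chk.py;  python3 -m crank '[[[0,0,0],[0,0,0],0.01]]' | head -1; python3 chk.py
```

```text
t: 19.15
t 19.15 stand [  34.5 -138.3  143.4] F(stand) [3.9, -0.9, 4.4] tz [0.994 0.112 0.001] tx [ 0.001 -0.    -1.   ] grip 0.236
drum -1.662 r 67.9 F lowering 1.1 F radial out 5.8
t: 19.25
t 19.25 stand [  34.5 -138.3  143.3] F(stand) [4.2, 0.3, 4.3] tz [0.994 0.112 0.001] tx [ 0.001 -0.    -1.   ] grip 0.236
drum -1.661 r 67.8 F lowering 1.4 F radial out 5.9
```

Run:
```python
import numpy as np
from scipy.optimize import least_squares
P=np.array([(-63.4,115),(-67.2,105.8),(-57.2,124.8),(-42,139.9),(-24.2,149.4),(-3.7,153.1),(16.8,151),(25.2,148.2),(30.8,145.6),(34.5,143.4)])
r=least_squares(lambda c:np.hypot(P[:,0]-c[0],P[:,1]-c[1])-c[2],[0,85,70]);print(r.x,r.fun.round(2))
r2=least_squares(lambda c:np.hypot(P[:,0]-c[0],P[:,1]-c[1])-70,[0,85]);c=r2.x;print(c,r2.fun.round(2))
th=np.arctan2(P[:,1]-c[1],P[:,0]-c[0]);print((th-th[0]).round(3))
t=th[-1];F=np.array([4.1,4.3]);print("tan lowering",F@[np.sin(t),-np.cos(t)],"rad",F@[np.cos(t),np.sin(t)], "lower dir tool x,z",np.cos(t),np.sin(t))
```

```text
[-1.03976684 83.40391672 69.84178389] [ 0.07  0.01 -0.07 -0.06  0.1  -0.09  0.07  0.07  0.03 -0.11]
[-0.97848641 83.22126887] [ 0.05 -0.04 -0.07 -0.03  0.13 -0.07  0.07  0.05  0.01 -0.14]
[ 0.     0.142 -0.166 -0.473 -0.762 -1.061 -1.356 -1.483 -1.571 -1.633]
tan lowering 1.3480875904728873 rad 5.7864202965575355 lower dir tool x,z 0.5078625092592771 0.8614381415336047
```

```bash
python3 -m crank '[[[-0.0004,0,0.0006],[0,0,0],0.01],[[-0.0008,0,0.0013],[0,0,0],0.01],[[-0.0012,0,0.0019],[0,0,0],0.01],[[-0.0012,0,0.0019],[0,0,0],0.01]]' | head -1; sed -i 's/\[0,.085\]/[-.001,.0832]/' h.py; python3 chk.py;  python3 -m crank '[[[0,0,0],[0,0,0],0.01]]' | head -1; python3 chk.py
```

```text
t: 19.65
t 19.65 stand [  34.6 -138.2  143.3] F(stand) [1.0, -1.2, 1.5] tz [ 0.994  0.112 -0.003] tx [-0.003 -0.    -1.   ] grip 0.239
drum -1.663 r 69.8 F lowering 0.1 F radial out 1.8
t: 19.75
t 19.75 stand [  34.7 -138.2  143.3] F(stand) [-0.1, -1.0, 1.5] tz [ 0.994  0.112 -0.003] tx [-0.003 -0.    -1.   ] grip 0.234
drum -1.663 r 69.9 F lowering -0.9 F radial out 1.2
```

Run:
```python
from h import *
from station import bot
c=bot.read_camera("scene"); np.savez(f"pics/scene13.npz",**c)
crop(c,(290,110,380,210),6,"pics/s13.png")
show(bot.state())
```

```text
t 19.8 stand [  34.7 -138.2  143.3] F(stand) [0.5, -1.7, 1.5] tz [ 0.994  0.112 -0.003] tx [-0.003 -0.    -1.   ] grip 0.238
```

View pics/s13.png

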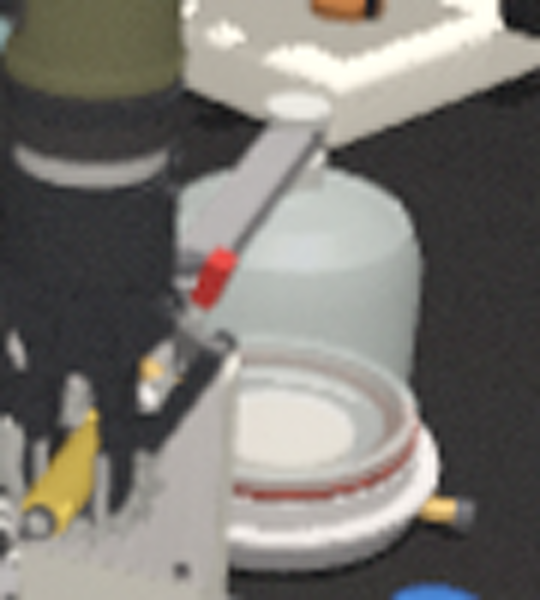

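The rim rests on the gasket all round and the handle load is zero. I let go, opening in small steps, and withdraw straight up.

```bash
python3 -m crank '[[[0,0,0],[0,0,0],0.024],[[0,0,0],[0,0,0],0.03],[[0,0,0],[0,0,0],0.04],[[0,0,0],[0,0,0],0.05],[[0,0,0],[0,0,0],0.055],[[0,0,0],[0,0,0],0.055]]'; python3 chk.py
python3 - <<'E'
from h import *
from station import bot
c=bot.read_camera("wrist"); crop(c,(140,100,420,310),2.6,"pics/w14.png")
c=bot.read_camera("scene"); np.savez(f"pics/scene14.npz",**c)
crop(c,(260,80,380,210),4.6,"pics/s14.png")
E
```

```text
t: 20.4
position: [0.6471, -0.0574, 0.144]
tool_rot: [-0.088, 1.569, 0.088]
wrist_force: [-0.4, -0.1, 0.3]
grip_width: 0.645
t 20.4 stand [  35.9 -138.1  144. ] F(stand) [-0.4, -0.0, 0.3] tz [ 0.994  0.112 -0.   ] tx [-0.  0. -1.] grip 0.645
drum -1.673 r 71.1 F lowering -0.5 F radial out 0.0
```

View pics/w14.png

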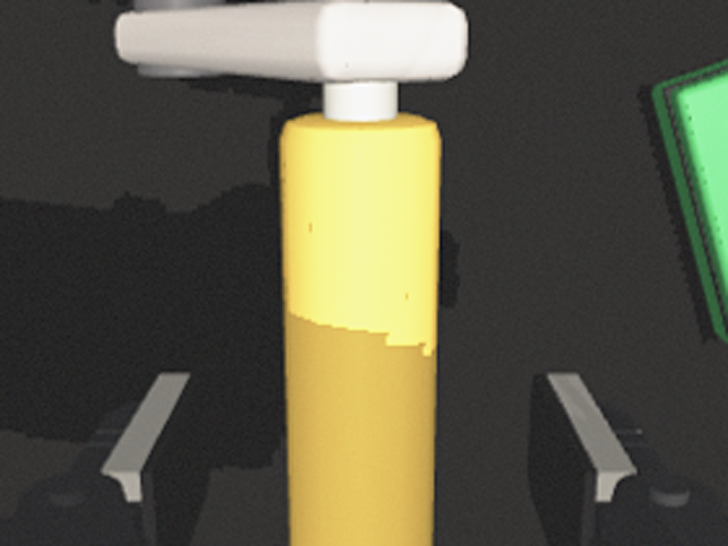

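View pics/s14.png

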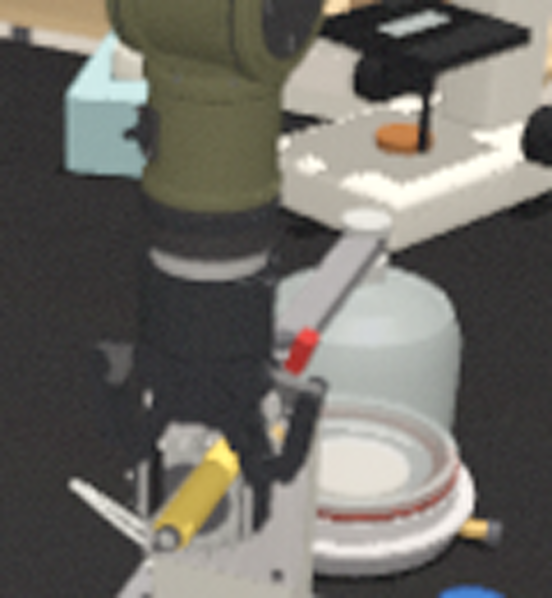

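The jaws are clear of the handle on both sides and the crank didn't move. I'm withdrawing.

```bash
python3 -m crank '[[[-0.02,0,0],[0,0,0],0.055],[[-0.045,0,0],[0,0,0],0.055],[[-0.075,0,0],[0,0,0],0.055],[[-0.11,0,0],[0,0,0],0.055],[[-0.15,0,0],[0,0,0],0.055],[[-0.17,-0.02,-0.03],[0,0,0],0.055],[[-0.18,-0.05,-0.06],[0,0,0],0.055],[[-0.18,-0.09,-0.09],[0,0,0],0.055],[[-0.18,-0.12,-0.12],[0,0,0],0.055],[[-0.18,-0.12,-0.12],[0,0,0],0.055]]'; python3 chk.py
python3 - <<'E'
from h import *
from station import bot
c=bot.read_camera("scene"); np.savez(f"pics/scene15.npz",**c)
a=c["frame"];crop(c,(250,110,400,260),4,"pics/s15.png")
t=bot.read_camera("top"); crop(t,(80,130,300,295),3.5,"pics/t15.png")
t0=load("pics/top0.npz");s0=load("pics/scene0.npz")
for nm,lo,hi in(("green",(50,120,60),(75,255,255)),("blue",(105,120,60),(120,255,255))):
    print(nm,[b[1] for b in blobs(t0,lo,hi,(150,130,300,200),20)],[b[1] for b in blobs(t,lo,hi,(150,130,300,200),20)])
E
```

```text
t: 21.5
position: [0.5383, -0.1937, 0.3251]
tool_rot: [-0.085, 1.57, 0.082]
wrist_force: [-0.3, -0.4, 0.0]
grip_width: 0.641
t 21.5 stand [ -86.9 -261.8  325.1] F(stand) [-0.3, -0.4, 0.0] tz [ 0.994  0.106 -0.   ] tx [-0.    -0.002 -1.   ] grip 0.641
drum -0.786 r 256.7 F lowering -0.3 F radial out 0.1
green [array([242.1, 154.2])] [array([241.9, 154.1])]
blue [array([189.1, 168.9])] [array([189.1, 168.9])]
```

View pics/s15.png

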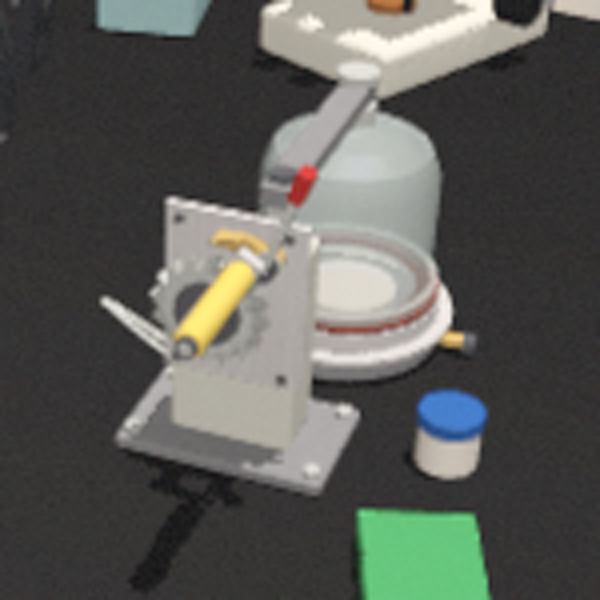

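View pics/t15.png

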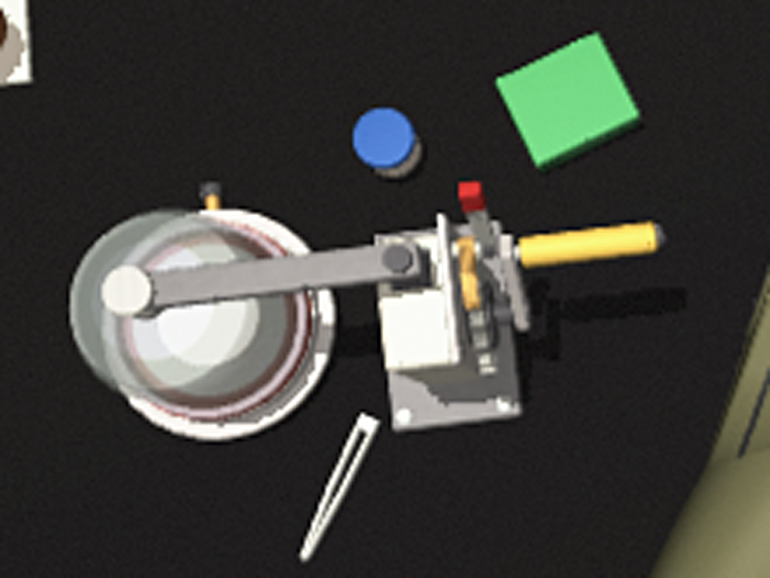

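The jar stands on the gasket, the lever is off with the pawl clear, and the robot is away from everything. I'm handing the job in.

```bash
python3 -c "
from station import bot
print(bot.finish_job())"
```

```text
the job is handed in; nothing more can be done
None
```

The jar is down on the gasket and the job is handed in, at about 21.6 s of the 61 s allowed.

**What I did:** I pushed the thumb lever to its off stop. I then wound the crank up about 0.14 rad, until the picture showed the pawl raised clear of the wheel. From there I eased the crank back to about −1.65 rad, which puts the rim about 49 mm above the bench. Over the last few millimetres the load on the handle fell from about 8 N to about 0. I then opened the jaws and withdrew.

**Last checks:**
- **Jar:** the pictures show the rim on the gasket. The crank did not move when I let go.
- **Lever and pawl:** the lever is off and the pawl is clear.
- **Other things on the bench:** the slide box and the grease jar are within 0.3 pixel of where they started. The forceps and dish look unmoved. I did not recheck the beaker, wash bottle or tube rack.
- **Robot:** it is clear of everything, with wrist force near 0.

**What went wrong or disagreed:**
- **Missed first push:** the cameras showed the fingertips 33–39 mm short of the reported TCP. My first push at the lever passed over the cap without touching it, and I then corrected for this by camera.
- **Lever stop:** I pressed the lever against its stop with about 20 N for a moment.
- **Crank centre:** my first estimate of it was about 2 mm off, which put up to 7 N of sideways load on the handle until I corrected it.

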